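# Refit the cooktop knob, switch on and stir the chestnuts

## Robot

A 6-joint arm with a two-finger parallel gripper is mounted at the origin on the work surface. World frame = base frame: x ahead of the robot, y to its left, z up, the work surface at z = 0. Lengths are in m, angles in rad, forces in N, time in s.
With the tool pointing down it reaches from about 0.3 to 0.775 m from the base axis. Payload 14.6 kg.
Tool frame: the origin (TCP) lies on the centre line of the jaws, within the pads' length; the fingertips stand ctrl.tcp_to_tips ahead of it and the grasp point (between the pads) lies 2 mm behind it (ctrl.tcp_to_tips is the distance from the TCP to the fingertips, in m); z points along the fingers, y is the line along which they close (so a half turn about z gives the same grasp; the last joint's range is limited). The gripper opens to 94 mm and grips with 3 to 60 N. Pads are 16 mm wide; open, the fingers measure 119 mm over their backs; the gripper's body (75 mm by 177 mm) begins 78 mm behind the grasp point.
Start: joints at [1.255, 0.3, 1.521, -0, 1.321, -0.067], TCP at [0.135, 0.533, 0.222] pointing down, gripper open.
Joint ranges: [-3.03, 3.03], [-0.79, 2.21], [0.23, 2.52], [-1.04, 4.18], [0, 3.07], [-2.55, 2.55]. Speed limits (rad/s): [2.22, 2.22, 2.57, 3.14, 3.14, 3.14].

## Interface

Orientations are given as [roll, pitch, yaw] about the fixed x, y, z axes, in that order (R = Rz(yaw) Ry(pitch) Rx(roll)).
In Python, from station import telemetry, viewer, hand_in, ctrl gives the robot as it stands.
- The arm moves only by the tool step_arm, never from a script. Its argument "plan" is a list of rows, each an object of numbers: "dx", "dy", "dz": the shift along the tool's x, y, z scaled (see below); "rx", "ry", "rz": the turn, a rotation vector about the tool's x, y, z scaled (see below); "claw": the closure, from 0 (fully open) to 1 (shut). In form: [{"dx": .., "dy": .., "dz": .., "rx": .., "ry": .., "rz": .., "claw": ..}, ...]. A call has 1 to 10 rows; each row shifts and turns the commanded pose from where the row before left it, along the tool's axes as they then stand; what a row does not reach is not made up. The controller multiplies each number of a shift by 0.1 m and each number of a turn by 90 degrees. A row lasts 1/10 s, in which the tool goes at most 50 mm and 8.59 degrees, less where a joint would pass 70% of its speed; a pose out of reach is approached as far as the arm can. A call with a number of a shift or a turn outside -1 to 1 is refused whole. A call with a gripper value outside its range is refused whole. The fingers move at their own pace and stop on an object; "grip_force" is the grip in N (left out, the last holds). Time passes only in rows, so rows that do not move let the fingers close. It gives the time, the measured TCP pose, the force, the opening and the grip force at its end, in the units of the state.
- telemetry.get_obs(): the state, without advancing time (a new reading comes with each control period).
- viewer.camera(name): name is "scene" or "top"; returns a dict with "img" (400x640x3 uint8, red, green, blue), "z_map" (400x640 float32, m along the optical axis (not along the pixel's ray), 0 where there is no reading), "fx", "fy", "cx", "cy" (pixels), "R" (3x3) and "t" (3): a world point X has camera coordinates R X + t. Camera axes: x right, y down, z forward; pixel columns grow to the right and rows downward; lengths in m; the calibration is good to about 2 mm. A picture is of the moment at which its call begins.
- hand_in(): hands the job in; it is judged then, once.
Trained networks look in a picture, given as the dict that the camera call returned (one of the last four; its "shot" number tells which), for a name from the list of things; names that differ only in an ending like _2 or _b are one class to them, and where a whole thing is asked for, a point or a joint stands for the part that bears it (a point fixed in the world has none). Each returns a list of dicts, best first, with "score" (0 to 1); they miss things now and then, are a little off and sometimes report something else, mostly with a low value. They report only what shows in the picture. A call takes as long as a camera call. They do not tell look-alikes from the thing itself.
- viewer.recognise(target, picture): "rect" ([left, top, right, bottom] in pixels, round what is visible of it).
The state is a dict: "time_s": time; "qpos": joint angles; "joint_vel": joint speeds; "tau": joint torques, N m; "ee_pos": TCP position; "eef_rot": TCP orientation; "force": force on the tool from outside, world axes, zero at the start; "moment": the same for the moment, N m; "grip_width": finger opening in m; "grip_force": force on a finger pad.
Only numpy, scipy, OpenCV 4.12 (cv2) and the standard library are available. Lean on these libraries where they do the work, as an engineer would, in place of code of your own. Each camera call takes 0.05 s, during which the arm holds its last target. There are 200 camera calls.

## Task

The cooktop's knob has been taken off: put it back over the square shaft, pushed fully home onto the glass, and turn it clockwise to its stop to switch the plate on. Then take the wooden spoon and stir the chestnuts in the pot, touching them with nothing but the spoon, until every one of them lies at least 20 mm from where it began, with all of them still in the pot. Finally lay the spoon down gently across both rails of its rest, without ever dropping it, and leave the pot and the other kitchen things where they stand.

Things in the scene. Friction and masses are not known exactly. Their poses are not given: they have to be found in the camera images.
- knob: Black cooktop knob, loose, upright on the counter left or right of the cooktop. Origin: centre of its underside, z up. Round skirt 58 mm wide, 28 mm high; on it a bar grip along x, 60 mm long, 16 mm wide, from 28 to 52 mm up. Square bore from below, 16.4 mm wide, 24 mm deep, on the axis, sides parallel to x and y; any of the four ways round will do. 0.1 kg.
- shaft_foot (a point): Foot of the bare square steel shaft, on its axis at the cooktop's glass surface; z up, x and y parallel to the shaft's sides; turns with it. Shaft 14 mm square, 22 mm high, its top 4 mm tapered to 8 mm. The knob is home when its underside lies on the glass: knob origin at this point.
- shaft (a joint): Turn of the shaft in rad, about the vertical: starts near 0 (off), grows clockwise seen from above, stop at 1.0 (on). Stays where it is left. The knob has about 0.15 rad of play on it.
- cooktop: Fixed black glass cooktop slab, 250 mm (x) by 400 mm (y), 12 mm high. Origin: centre of its underside. The plate's ring lies at y = +90 mm, the shaft at y = -140 mm in its frame.
- pot: Heavy (2.6 kg) wide low steel pot, loose on the plate. Origin: centre of its underside, z up. Inner floor 5 mm above it, rim 58 mm above it; inner radius 86 mm at the floor, 95 mm at the rim; outer radius 100 mm. Two loop handles at x = +-128 mm, 50 mm high.
- spoon: Wooden spoon, loose, lying level on its rest. Origin: on the handle's centre line, midway between the rails, the place to grip; x along the handle to the bowl, z up. Handle 16 mm wide (y), 14 mm thick (z), x = -100 to 52 mm; neck 30 mm wide to 79 mm; flat round-ended bowl 50 mm wide, 10 mm thick, 65 to 130 mm. 0.07 kg.
- spoon_tip (a point): End of the spoon's bowl, on its centre plane, 130 mm from the spoon's origin along its x.
- rest: Fixed white spoon rest: base plate 130 mm (x) by 90 mm (y), 6 mm thick, with two rails along y at x = +-60 mm, 10 mm thick, tops 28 mm above the counter, each end with a 14 mm high horn (66 mm free between horns). Origin: centre of its underside.
- rest_mid (a point): Point midway between the rails' tops, 28 mm above the counter. A spoon lying on the rest has its origin 7 mm above this point, its x along the rest's x (either way).
- nut0: One of six like brown chestnuts in the pot: 38 mm wide, 28 mm high, flat foot, domed top, 0.02 kg. Origin: centre of its foot.
- nut1: One of six like brown chestnuts in the pot: 38 mm wide, 28 mm high, flat foot, domed top, 0.02 kg. Origin: centre of its foot.
- nut2: One of six like brown chestnuts in the pot: 38 mm wide, 28 mm high, flat foot, domed top, 0.02 kg. Origin: centre of its foot.
- nut3: One of six like brown chestnuts in the pot: 38 mm wide, 28 mm high, flat foot, domed top, 0.02 kg. Origin: centre of its foot.
- nut4: One of six like brown chestnuts in the pot: 38 mm wide, 28 mm high, flat foot, domed top, 0.02 kg. Origin: centre of its foot.
- nut5: One of six like brown chestnuts in the pot: 38 mm wide, 28 mm high, flat foot, domed top, 0.02 kg. Origin: centre of its foot.
- mug: White mug, 80 mm wide, 92 mm high, a bystander. Origin: centre of its foot.
- jar: Glass jar, 72 mm wide, 110 mm high, a bystander. Origin: centre of its foot.
- mill: Turned dark wood pepper mill, 56 mm wide, 170 mm high, a bystander. Origin: centre of its foot.
Not all that is in view belongs to the job. Leave any red look-alike of the nut0 alone.

How it is judged:
On the way, in this order (a step that is already met when the one before it is completed fails the run):
1. the knob is home on the shaft: underside within 4 mm of the glass, within 5 mm of the axis, upright (z of knob in the frame of shaft_foot below 0.004 m and horizontal distance between knob and shaft_foot below 0.005 m and angle between knob's own z axis and vertical below 0.12 rad), for 0.2 s.
2. the shaft is turned clockwise past 0.85 rad, the knob still on it (all of step 1 and value of joint shaft above 0.85 rad), for 0.2 s.
3. with the spoon's tip in the pot, every chestnut lies more than 18 mm from where it began (horizontal distance between spoon_tip and pot below 0.096 m and z of spoon_tip in the frame of pot below 0.055 m and distance of each of nut0, nut1, nut2, nut3, nut4, nut5 from where it was at the start of the episode above 0.018 m and horizontal distance between each of nut0, nut1, nut2, nut3, nut4, nut5 and pot below 0.105 m and z of each of nut0, nut1, nut2, nut3, nut4, nut5 in the frame of pot below 0.06 m), for 0.1 s.
At the end, for the whole second after the job is handed in: Knob home on the shaft (under 4 mm off the glass, 5 mm off axis), shaft past 0.85 rad; all chestnuts in the pot, each over 18 mm from its start; spoon still and level on both rails, origin 3-12 mm above and within 35 mm of rest_mid, along the rest within 0.45 rad (all of step 2 and distance of each of nut0, nut1, nut2, nut3, nut4, nut5 from where it was at the start of the episode above 0.018 m and horizontal distance between each of nut0, nut1, nut2, nut3, nut4, nut5 and pot below 0.105 m and z of each of nut0, nut1, nut2, nut3, nut4, nut5 in the frame of pot below 0.06 m and horizontal distance between spoon and rest_mid below 0.035 m and z of spoon in the frame of rest_mid between 0.003 and 0.012 m and angle between spoon's own z axis and vertical below 0.12 rad and angle between the x axis of spoon and the x axis of rest, either way round below 0.45 rad and linear speed of spoon below 0.03 m/s); the robot touches nothing.
It fails at once if a chestnut is flung or pushed out of the pot (horizontal distance between any of nut0, nut1, nut2, nut3, nut4, nut5 and pot above 0.125 m or z of any of nut0, nut1, nut2, nut3, nut4, nut5 in the frame of pot above 0.12 m).
It fails at once if the robot itself, fingers or arm, pushes a chestnut (over 1 N) (contact force between any of the fingers, the arm and nut0 above 1 N or contact force between any of the fingers, the arm and nut1 above 1 N or contact force between any of the fingers, the arm and nut2 above 1 N or contact force between any of the fingers, the arm and nut3 above 1 N or contact force between any of the fingers, the arm and nut4 above 1 N or contact force between any of the fingers, the arm and nut5 above 1 N).
It fails at once if the pot is shifted more than 15 mm or tipped (distance of pot from where it was at the start of the episode above 0.015 m or angle between pot's own z axis and vertical above 0.2 rad).
It fails at once if the mug, jar or pepper mill is shifted more than 30 mm or knocked over (distance of any of mug, jar, mill from where it was at the start of the episode above 0.03 m or angle between any of mug, jar, mill's own z axis and vertical above 0.3 rad).
It fails at once if the spoon is dropped or thrown: untouched by the fingers, it moves faster than 0.6 m/s (linear speed of spoon above 0.6 m/s and contact force between the fingers and spoon below 0.05 N).
It also fails if it takes over 67 s, if anything falls off the work surface, if the arm or the gripper's body presses on something with over 40 N, if the wrist force passes 120 N, or if a joint passes its speed limit or range.

## Working session

There is one attempt and no reset: what is moved stays moved. The work goes in short steps, Python scripts to look and compute and a tool call to move; the robot and the scene stay as the last step left them, time stands still between calls to the robot, and variables do not carry over. Pictures are saved under pics/ and viewed, at most 10 in all, crops included, and the job is handed in when it is done.

Besides the shell and the picture viewer there is one more tool, called after "Call:" as a command line: name --argument value ..., lists and objects as JSON in quotes. step_arm: Moves the arm, as the interface text tells. Shifts and turns lie within -1 to 1; 1 stands for 0.1 m of shift or 90 degrees of turn. Its arguments: {"type":"object","properties":{"plan":{"type":"array"},"grip_force":{"type":"number"}},"required":["plan"]}

```bash
ls; mkdir -p pics; cat > h.py <<'E'
import numpy as np, cv2
from station import telemetry, viewer, hand_in, ctrl
def world(p,u,v,z=None):
    d=p["z_map"][int(round(v)),int(round(u))] if z is None else z
    c=np.array([(u-p["cx"])/p["fx"]*d,(v-p["cy"])/p["fy"]*d,d])
    return p["R"].T@(c-p["t"])
def cloud(p):
    z=p["z_map"];v,u=np.mgrid[:z.shape[0],:z.shape[1]]
    c=np.stack([(u-p["cx"])/p["fx"]*z,(v-p["cy"])/p["fy"]*z,z],-1)
    return (c-p["t"])@p["R"]
def onplane(p,u,v,h):
    r=p["R"].T@np.array([(u-p["cx"])/p["fx"],(v-p["cy"])/p["fy"],1]);o=-p["R"].T@p["t"]
    return o+r*(h-o[2])/r[2]
def save(p,n,crop=None,s=1):
    im=p["img"][...,::-1]
    if crop: l,t,r,b=crop; im=im[t:b,l:r]
    cv2.imwrite("pics/"+n,cv2.resize(im,None,fx=s,fy=s,interpolation=cv2.INTER_CUBIC))
E
python3 - <<'E'
from h import *
print(telemetry.get_obs(), ctrl.tcp_to_tips)
ps={n:viewer.camera(n) for n in("top","scene")}
for n,p in ps.items():
    save(p,n+"0.png"); print(n,"cam",-p["R"].T@p["t"],p["R"][2],p["fx"])
    for t in["knob","shaft","cooktop","pot","spoon","rest","nut0","mug","jar","mill"]:
        for r in viewer.recognise(t,p):
            if r["score"]<.3: continue
            b=r["rect"];u,v=(b[0]+b[2])/2,(b[1]+b[3])/2
            print(n,t,round(r["score"],2),np.round(b),world(p,u,v).round(3))
E
```

```text
pics
{'time_s': 0.0, 'qpos': array([ 1.25538228e+00,  3.00476154e-01,  1.52156905e+00,  5.13843154e-06,
        1.32071605e+00, -6.65952649e-02]), 'joint_vel': array([-0.00055037, -0.00073601,  0.00028213,  0.00049732, -0.0029573 ,
       -0.00058011]), 'tau': array([ 2.63911184e-03, -5.31801188e+01, -3.52747965e+01,  7.09198276e-02,
        2.42471328e-02, -9.14376483e-05]), 'ee_pos': array([0.13536627, 0.53283126, 0.22188864]), 'eef_rot': array([-3.14042698e+00, -8.27316155e-05,  2.89277255e+00]), 'force': array([-0.65222979,  0.81435595, -0.27262889]), 'moment': array([-0.03580858, -0.01423393, -0.02124012]), 'grip_force': 0.0, 'grip_width': 0.09360138261461912} 0.017
top cam [ 0.41152177 -0.01788041  1.20675732] [ 0.14178867  0.02501953 -0.98958072] 493.1834292608805
top knob 0.67 [157. 196. 185. 221.] [0.54  0.368 0.055]
top shaft 0.53 [301.  86. 330. 124.] [0.762 0.026 0.156]
top cooktop 0.7 [232. 155. 403. 267.] [0.543 0.022 0.021]
top pot 0.61 [236. 152. 320. 265.] [0.545 0.117 0.033]
top spoon 0.65 [461. 164. 479. 262.] [ 0.541 -0.338  0.042]
top nut0 0.74 [317. 282. 333. 29
[... 1102 characters left out ...]
ne spoon 0.67 [208. 147. 262. 189.] [ 0.561 -0.332  0.043]
scene rest 0.82 [217. 146. 264. 182.] [ 0.535 -0.334  0.039]
scene nut0 0.68 [365. 217. 373. 233.] [0.543 0.135 0.039]
scene nut0 0.61 [332. 166. 347. 174.] [ 0.369 -0.071  0.023]
scene nut0 0.59 [387. 187. 395. 195.] [0.368 0.111 0.024]
scene nut0 0.58 [345. 225. 363. 236.] [0.581 0.112 0.037]
scene nut0 0.45 [358. 178. 370. 187.] [0.371 0.02  0.016]
scene mug 0.6 [330. 257. 367. 311.] [0.769 0.212 0.083]
scene jar 0.56 [227. 202. 261. 250.] [ 0.768 -0.1    0.089]
scene jar 0.44 [318. 191. 408. 253.] [0.541 0.116 0.037]
scene jar 0.32 [257. 170. 418. 282.] [0.578 0.057 0.021]
scene mill 0.93 [268. 226. 300. 286.] [0.794 0.049 0.096]
```

View pics/top0.png

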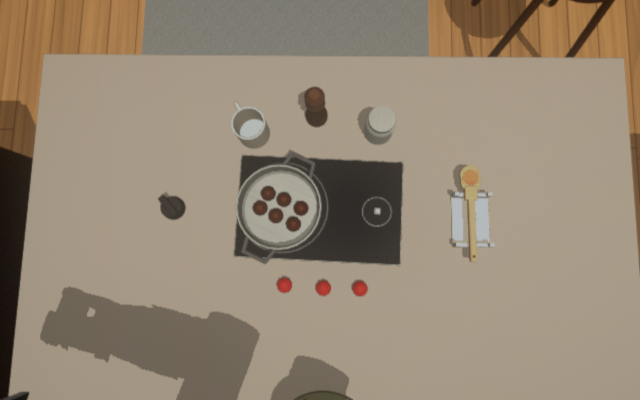

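View pics/scene0.png

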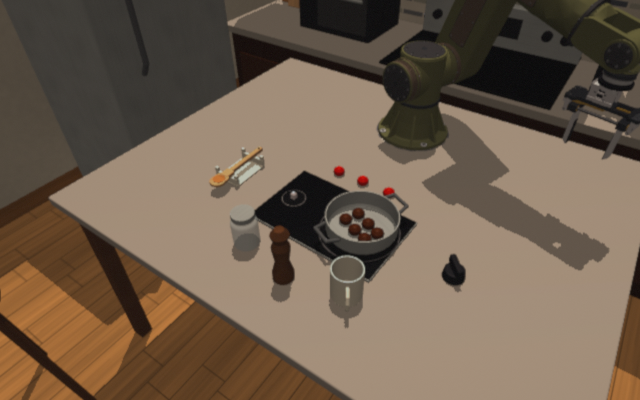

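Top view: the knob is at about (172,207), the bare shaft at (377,211), and six brown nuts are in the pot at (280,207). The spoon is on its rest at (471,215) with its bowl at (470,177). Things that could be mistaken:
- The three red balls at (285,285), (323,288) and (360,288) are look-alikes of the nuts.
- The mill at (315,100) is not the shaft, although the network reported it as one.

Next I'll measure with point clouds from both views.

```bash
python3 - <<'E'
from h import *
ps={n:viewer.camera(n) for n in("top","scene")}
def rect(P):
    r=cv2.minAreaRect(P[:,:2].astype(np.float32)); b=cv2.boxPoints(r)
    e=max((b[1]-b[0],b[2]-b[1]),key=np.linalg.norm)
    return np.round(r[0],4),np.round(r[1],4),round(float(np.arctan2(e[1],e[0])%np.pi),3)
def near(W,c,rad,z0,z1): 
    m=(np.linalg.norm(W[...,:2]-c,axis=-1)<rad)&(W[...,2]>z0)&(W[...,2]<z1); return m
for n,p in ps.items():
    W=cloud(p); I=p["img"].astype(int); ok=p["z_map"]>0
    print("==",n)
    m=ok&near(W,[.545,.37],.07,.036,.07); print("knob bar",m.sum(),rect(W[m]),np.percentile(W[m][:,2],[50,95]))
    m=ok&near(W,[.545,.37],.07,.008,.07); print("knob all",rect(W[m]))
    m=ok&near(W,[.54,-.115],.04,.022,.06); print("shaft",m.sum(),W[m].mean(0) if m.any() else 0, W[m][:,2].max() if m.any() else 0)
    m=ok&(I.sum(-1)<120)&near(W,[.545,.02],.26,.005,.02); print("cook",m.sum(),rect(W[m]),np.median(W[m][:,2]))
    # rim
    m=ok&near(W,[.545,.115],.112,.062,.085); P=W[m]; 
    (x,y),r=cv2.minEnclosingCircle(P[:,:2].astype(np.float32)); print("pot rim",x,y,r,np.median(P[:,2]))
    wood=(I[...,0]>I[...,2]+60)&(I[...,0]>130)
    m=ok&wood&near(W,[.54,-.335],.16,.015,.06); print("spoon",rect(W[m]),np.median(W[m][:,2]))
    m=ok&wood&near(W,[.50,-.335],.1,.015,.06); print("handle",rect(W[m]),np.median(W[m][:,2]))
    m=ok&(~wood)&(I.min(-1)>120)&near(W,[.53,-.335],.11,.02,.06); print("rest",rect(W[m]),np.percentile(W[m][:,2],[50,95]))
    m=ok&(I[...,0]<150)&(I[...,0]>I[...,2]+15)&near(W,[.545,.115],.085,.02,.06)
    k,l,s,c=cv2.connectedComponentsWithStats(m.astype(np.uint8))
    for i in range(1,k):
        if s[i,4]>15:
            Q=W[l==i]; print("nut",s[i,4],Q.mean(0).round(4),Q[:,2].max().round(3))
p=ps["top"]
a=[p["img"][y-20:y+20,x-25:x+25] for x,y in((172,207),(377,211),(282,205),(471,215))]
im=np.vstack([np.hstack(a[:2]),np.hstack(a[2:])])[...,::-1]
cv2.imwrite("pics/crop1.png",cv2.resize(im,None,fx=7,fy=7,interpolation=cv2.INTER_CUBIC))
E
```

```text
== top
knob bar 193 (array([0.5453, 0.3788]), array([0.061 , 0.0167]), 0.722) [0.05020553 0.05542299]
knob all (array([0.5451, 0.378 ]), array([0.0539, 0.0541]), 3.117)
shaft 38 [ 0.54279304 -0.11983768  0.03113849] 0.03714784520163217
cook 0 (array([0., 0.]), array([0., 0.]), 0.0) nan
pot rim 0.5446195602416992 0.11374503374099731 0.11177746206521988 0.06841749411838743
spoon (array([ 0.5427, -0.3395]), array([0.0444, 0.2244]), 3.109) 0.04084204150528466
handle (array([ 0.5151, -0.3397]), array([0.0276, 0.1693]), 3.114) 0.04141765495890003
rest (array([ 0.5156, -0.3489]), array([0.1744, 0.0899]), 0.009) [0.0314481  0.04395523]
nut 180 [0.5807 0.1416 0.0372] 0.049
nut 177 [0.5664 0.1037 0.0381] 0.047
nut 186 [0.5456 0.1598 0.0373] 0.048
nut 181 [0.5464 0.0621 0.0381] 0.048
nut 182 [0.5273 0.1218 0.0379] 0.047
nut 184 [0.5082 0.0791 0.0378] 0.048
== scene
knob bar 200 (array([0.548 , 0.3818]), array([0.062 , 0.0175]), 0.739) [0.05111185 0.05473146]
knob all (array([0.5505, 0.3824]), array([0.0551, 0.052 ]), 1.481)
shaft 29 [ 0.5465008  -0.11655612  0.03032253] 0.03760377158387736
cook 4259 (array([0.5855, 0.0214]), array([0.3961, 0.43  ]), 3.104) 0.012737998688505277
pot rim 0.5451438426971436 0.11632221192121506 0.11202168464660645 0.068376144254294
spoon (array([ 0.5443, -0.3323]), array([0.0506, 0.2248]), 3.068) 0.0412259593889677
handle (array([ 0.5154, -0.3436]), array([0.1674, 0.0288]), 0.064) 0.041943784094338174
rest (array([ 0.5304, -0.3467]), array([0.0916, 0.1427]), 3.126) [0.03917341 0.04374811]
nut 243 [0.5349 0.0764 0.0369] 0.048
nut 500 [0.5611 0.1373 0.0374] 0.048
  return _methods._mean(a, axis=axis, dtype=dtype,
  ret = ret.dtype.type(ret / rcount)
```

View pics/crop1.png

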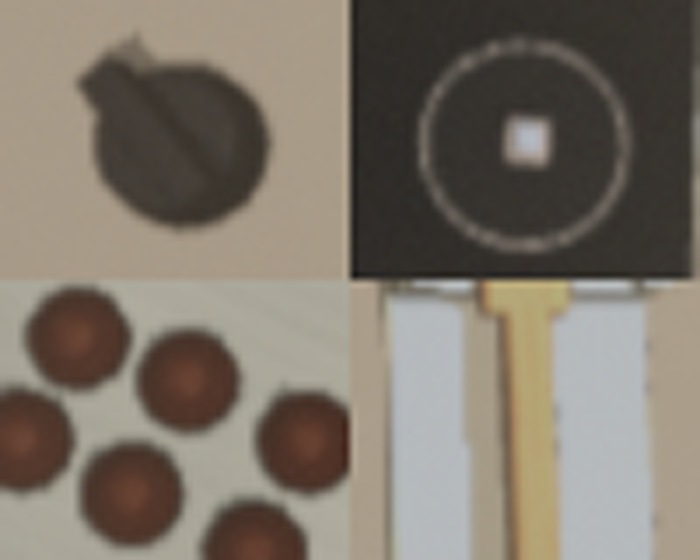

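The crop confirms all four choices: the bare knob with its bar at about 42°, the bright square shaft, the brown nuts, and the spoon handle. Next come the cooktop yaw and a move planner.

```bash
cat >> h.py <<'E'
from scipy.spatial.transform import Rotation as Ro
def plan(pos,rpy,n,claw,start=None):
    """rows (tool-frame, scaled) from current (or start) pose to pos/rpy in n even rows"""
    o=telemetry.get_obs(); p0,r0=(o["ee_pos"],Ro.from_euler("xyz",o["eef_rot"])) if start is None else (np.array(start[0]),Ro.from_euler("xyz",start[1]))
    r1=Ro.from_euler("xyz",rpy); rv=(r0.inv()*r1).as_rotvec()
    p,r=np.array(p0),r0; out=[]
    for i in range(n):
        tgt=p0+(np.array(pos)-p0)*(i+1)/n
        d=np.round(r.inv().apply(tgt-p)/.1,3); w=np.round(rv/n/(np.pi/2),4)
        p=p+r.apply(d*.1); r=r*Ro.from_rotvec(w*np.pi/2)
        out.append(dict(dx=d[0],dy=d[1],dz=d[2],rx=w[0],ry=w[1],rz=w[2]))
    print("[",",".join("{"+",".join(f'"{k}":{float(v):g}' for k,v in q.items() if v)+(',' if any(q.values()) else '')+f'"claw":{claw}'+"}" for q in out),"]")
    if max(np.linalg.norm(rv/n)/.1499, np.abs(np.linalg.norm(np.array(pos)-p0)/n/.05))>1: print("TOO FAST")
    return p,r.as_euler("xyz")
E
python3 - <<'E'
from h import *
print([a for a in dir(ctrl) if a[0]!='_'])
p=viewer.camera("top");W=cloud(p);I=p["img"].astype(int)
m=(I.sum(-1)<200)&(np.abs(W[...,2]-.012)<.008)&(np.linalg.norm(W[...,:2]-[.545,.02],axis=-1)<.25)
k,l,s,c=cv2.connectedComponentsWithStats(m.astype(np.uint8)); i=1+np.argmax(s[1:,4])
r=cv2.minAreaRect(W[l==i][:,:2].astype(np.float32)); print(r, np.median(W[l==i][:,2]))
m=(I.min(-1)>110)&(np.linalg.norm(W[...,:2]-[.543,-.12],axis=-1)<.012); print("shaft",m.sum(),cv2.minAreaRect(W[m][:,:2].astype(np.float32)))
a=plan([.5465,.380,.14],[np.pi,0,-2.413],12,0)
E
```

```text
['MotionError', 'tcp_to_tips']
((0.5481520295143127, -0.0271356999874115), (0.30589985847473145, 0.2471073418855667), 88.05714416503906) 0.011620527370334637
shaft 31 ((0.545198917388916, -0.11977893859148026), (0.01427392102777958, 0.012531060725450516), 3.7969725131988525)
[ {"dx":-0.363,"dy":-0.039,"dz":0.069,"rz":-0.0519,"claw":0},{"dx":-0.359,"dy":-0.069,"dz":0.068,"rz":-0.0519,"claw":0},{"dx":-0.353,"dy":-0.098,"dz":0.069,"rz":-0.0519,"claw":0},{"dx":-0.343,"dy":-0.126,"dz":0.069,"rz":-0.0519,"claw":0},{"dx":-0.331,"dy":-0.154,"dz":0.069,"rz":-0.0519,"claw":0},{"dx":-0.319,"dy":-0.18,"dz":0.068,"rz":-0.0519,"claw":0},{"dx":-0.302,"dy":-0.205,"dz":0.069,"rz":-0.0519,"claw":0},{"dx":-0.285,"dy":-0.229,"dz":0.069,"rz":-0.0519,"claw":0},{"dx":-0.265,"dy":-0.252,"dz":0.068,"rz":-0.0519,"claw":0},{"dx":-0.243,"dy":-0.273,"dz":0.069,"rz":-0.0519,"claw":0},{"dx":-0.221,"dy":-0.291,"dz":0.069,"rz":-0.0519,"claw":0},{"dx":-0.196,"dy":-0.309,"dz":0.069,"rz":-0.0519,"claw":0} ]
```

Call:
step_arm --plan '[{"dx": -0.363,"dy": -0.039,"dz": 0.069,"rz": -0.052,"claw": 0},{"dx": -0.359,"dy": -0.069,"dz": 0.068,"rz": -0.052,"claw": 0},{"dx": -0.353,"dy": -0.098,"dz": 0.069,"rz": -0.052,"claw": 0},{"dx": -0.343,"dy": -0.126,"dz": 0.069,"rz": -0.052,"claw": 0},{"dx": -0.331,"dy": -0.154,"dz": 0.069,"rz": -0.052,"claw": 0},{"dx": -0.319,"dy": -0.18,"dz": 0.068,"rz": -0.052,"claw": 0},{"dx": -0.302,"dy": -0.205,"dz": 0.069,"rz": -0.052,"claw": 0},{"dx": -0.285,"dy": -0.229,"dz": 0.069,"rz": -0.052,"claw": 0},{"dx": -0.265,"dy": -0.252,"dz": 0.068,"rz": -0.052,"claw": 0},{"dx": -0.243,"dy": -0.273,"dz": 0.069,"rz": -0.052,"claw": 0}]'

```text
$.plan[0]: bad value
```

```bash
python3 - <<'E'
from h import *
o=telemetry.get_obs(); print(o["ee_pos"],o["eef_rot"],o["qpos"])
s=plan([.5465,.380,.13],[np.pi,0,-2.413],3,0)
s=plan([.5465,.380,.0485],[np.pi,0,-2.413],5,0,s)
E
```

```text
[0.13541898 0.53305916 0.22245109] [-3.14159207e+00  9.52092225e-06  2.89280249e+00] [ 1.25542650e+00  2.99893866e-01  1.52099494e+00 -9.84471549e-06
  1.32070380e+00 -6.65772237e-02]
[ {"dx":-1.454,"dy":-0.157,"dz":0.308,"rz":-0.2074,"claw":0},{"dx":-1.327,"dy":-0.614,"dz":0.308,"rz":-0.2074,"claw":0},{"dx":-1.06,"dy":-1.006,"dz":0.309,"rz":-0.2074,"claw":0} ]
TOO FAST
[ {"dz":0.163,"claw":0},{"dz":0.163,"claw":0},{"dz":0.163,"claw":0},{"dz":0.163,"claw":0},{"dz":0.163,"claw":0} ]
```

Call:
step_arm --plan '[{"dx": -0.363,"dy": -0.039,"dz": 0.069,"rx": 0,"ry": 0,"rz": -0.052,"claw": 0},{"dx": -0.359,"dy": -0.069,"dz": 0.068,"rx": 0,"ry": 0,"rz": -0.052,"claw": 0},{"dx": -0.353,"dy": -0.098,"dz": 0.069,"rx": 0,"ry": 0,"rz": -0.052,"claw": 0},{"dx": -0.343,"dy": -0.126,"dz": 0.069,"rx": 0,"ry": 0,"rz": -0.052,"claw": 0},{"dx": -0.331,"dy": -0.154,"dz": 0.069,"rx": 0,"ry": 0,"rz": -0.052,"claw": 0},{"dx": -0.319,"dy": -0.18,"dz": 0.068,"rx": 0,"ry": 0,"rz": -0.052,"claw": 0},{"dx": -0.302,"dy": -0.205,"dz": 0.069,"rx": 0,"ry": 0,"rz": -0.052,"claw": 0},{"dx": -0.285,"dy": -0.229,"dz": 0.069,"rx": 0,"ry": 0,"rz": -0.052,"claw": 0},{"dx": -0.265,"dy": -0.252,"dz": 0.068,"rx": 0,"ry": 0,"rz": -0.052,"claw": 0},{"dx": -0.243,"dy": -0.273,"dz": 0.069,"rx": 0,"ry": 0,"rz": -0.052,"claw": 0}]'

```text
time_s: 2.25
ee_pos: [0.4794, 0.405, 0.1534]
eef_rot: [3.142, -0.0, -2.57]
force: [0.3, 0.3, -0.1]
grip_width: 0.0942
grip_force: 0.0
```

```bash
sed -i "s/for k,v in q.items() if v)+(',' if any(q.values()) else '')+/for k,v in q.items())+','+/" h.py; python3 - <<'E'
from h import *
o=telemetry.get_obs(); print(o["ee_pos"],o["eef_rot"],o["qpos"])
s=plan([.5465,.380,.13],[np.pi,0,-2.413],3,0)
s=plan([.5465,.380,.0485],[np.pi,0,-2.413],4,0,s)
E
```

```text
[0.47943843 0.40499871 0.15342462] [ 3.14156231e+00 -3.34335066e-05 -2.57028881e+00] [ 6.43066386e-01  5.30909859e-01  1.36074993e+00  3.44198791e-05
  1.24996404e+00 -1.49904464e+00]
[ {"dx":-0.143,"dy":-0.191,"dz":0.078,"rx":0,"ry":-0,"rz":-0.0334,"claw":0},{"dx":-0.133,"dy":-0.198,"dz":0.078,"rx":0,"ry":-0,"rz":-0.0334,"claw":0},{"dx":-0.122,"dy":-0.205,"dz":0.078,"rx":0,"ry":-0,"rz":-0.0334,"claw":0} ]
[ {"dx":0,"dy":-0,"dz":0.204,"rx":0,"ry":-0,"rz":0,"claw":0},{"dx":0,"dy":-0,"dz":0.204,"rx":0,"ry":-0,"rz":0,"claw":0},{"dx":0,"dy":-0,"dz":0.203,"rx":0,"ry":-0,"rz":0,"claw":0},{"dx":0,"dy":-0,"dz":0.204,"rx":0,"ry":-0,"rz":0,"claw":0} ]
```

Call:
step_arm --plan '[{"dx": -0.143,"dy": -0.191,"dz": 0.078,"rx": 0,"ry": 0,"rz": -0.033,"claw": 0},{"dx": -0.133,"dy": -0.198,"dz": 0.078,"rx": 0,"ry": 0,"rz": -0.033,"claw": 0},{"dx": -0.122,"dy": -0.205,"dz": 0.078,"rx": 0,"ry": 0,"rz": -0.033,"claw": 0},{"dx": 0,"dy": 0,"dz": 0.204,"rx": 0,"ry": 0,"rz": 0,"claw": 0.3},{"dx": 0,"dy": 0,"dz": 0.204,"rx": 0,"ry": 0,"rz": 0,"claw": 0.3},{"dx": 0,"dy": 0,"dz": 0.204,"rx": 0,"ry": 0,"rz": 0,"claw": 0.3},{"dx": 0,"dy": 0,"dz": 0.204,"rx": 0,"ry": 0,"rz": 0,"claw": 0.3},{"dx": 0,"dy": 0,"dz": 0,"rx": 0,"ry": 0,"rz": 0,"claw": 0.3}]' --grip_force 15

```text
time_s: 3.05
ee_pos: [0.5439, 0.3797, 0.0458]
eef_rot: [3.141, -0.005, -2.418]
force: [-0.0, 0.1, 0.5]
grip_width: 0.0658
grip_force: 0.0
```

Call:
step_arm --plan '[{"dx": 0,"dy": 0,"dz": 0,"rx": 0,"ry": 0,"rz": 0,"claw": 1},{"dx": 0,"dy": 0,"dz": 0,"rx": 0,"ry": 0,"rz": 0,"claw": 1},{"dx": 0,"dy": 0,"dz": 0,"rx": 0,"ry": 0,"rz": 0,"claw": 1},{"dx": 0,"dy": 0,"dz": 0,"rx": 0,"ry": 0,"rz": 0,"claw": 1},{"dx": 0,"dy": 0,"dz": 0,"rx": 0,"ry": 0,"rz": 0,"claw": 1},{"dx": 0,"dy": 0,"dz": 0,"rx": 0,"ry": 0,"rz": 0,"claw": 1}]' --grip_force 30

```text
time_s: 3.65
ee_pos: [0.5451, 0.3805, 0.0489]
eef_rot: [-3.142, 0.0, -2.418]
force: [0.4, 0.3, 0.1]
grip_width: 0.0209
grip_force: 0.0
```

Call:
step_arm --plan '[{"dx": 0,"dy": 0,"dz": 0,"rx": 0,"ry": 0,"rz": 0,"claw": 1},{"dx": 0,"dy": 0,"dz": 0,"rx": 0,"ry": 0,"rz": 0,"claw": 1},{"dx": 0,"dy": 0,"dz": 0,"rx": 0,"ry": 0,"rz": 0,"claw": 1},{"dx": 0,"dy": 0,"dz": -0.2,"rx": 0,"ry": 0,"rz": 0,"claw": 1},{"dx": 0,"dy": 0,"dz": -0.4,"rx": 0,"ry": 0,"rz": 0,"claw": 1},{"dx": 0,"dy": 0,"dz": -0.4,"rx": 0,"ry": 0,"rz": 0,"claw": 1},{"dx": 0,"dy": 0,"dz": -0.4,"rx": 0,"ry": 0,"rz": 0,"claw": 1},{"dx": 0,"dy": 0,"dz": 0,"rx": 0,"ry": 0,"rz": 0,"claw": 1}]' --grip_force 30

```text
time_s: 4.45
ee_pos: [0.5465, 0.3815, 0.195]
eef_rot: [-3.14, 0.009, -2.418]
force: [0.6, -0.0, -0.5]
grip_width: 0.0158
grip_force: 30.0
```

```bash
python3 - <<'E'
from h import *
s=plan([.5435,-.1185,.17],[np.pi,0,np.pi-.034],13,1)
E
```

```text
[ {"dx":0.257,"dy":-0.287,"dz":0.017,"rx":0.0001,"ry":0.0004,"rz":0.0371,"claw":1},{"dx":0.239,"dy":-0.301,"dz":0.018,"rx":0.0001,"ry":0.0004,"rz":0.0371,"claw":1},{"dx":0.221,"dy":-0.314,"dz":0.018,"rx":0.0001,"ry":0.0004,"rz":0.0371,"claw":1},{"dx":0.203,"dy":-0.327,"dz":0.018,"rx":0.0001,"ry":0.0004,"rz":0.0371,"claw":1},{"dx":0.183,"dy":-0.338,"dz":0.018,"rx":0.0001,"ry":0.0004,"rz":0.0371,"claw":1},{"dx":0.164,"dy":-0.349,"dz":0.018,"rx":0.0001,"ry":0.0004,"rz":0.0371,"claw":1},{"dx":0.143,"dy":-0.357,"dz":0.018,"rx":0.0001,"ry":0.0004,"rz":0.0371,"claw":1},{"dx":0.121,"dy":-0.365,"dz":0.019,"rx":0.0001,"ry":0.0004,"rz":0.0371,"claw":1},{"dx":0.1,"dy":-0.371,"dz":0.019,"rx":0.0001,"ry":0.0004,"rz":0.0371,"claw":1},{"dx":0.079,"dy":-0.376,"dz":0.018,"rx":0.0001,"ry":0.0004,"rz":0.0371,"claw":1},{"dx":0.056,"dy":-0.381,"dz":0.019,"rx":0.0001,"ry":0.0004,"rz":0.0371,"claw":1},{"dx":0.034,"dy":-0.383,"dz":0.019,"rx":0.0001,"ry":0.0004,"rz":0.0371,"claw":1},{"dx":0.012,"dy":-0.384,"dz":0.019,"rx":0.0001,"ry":0.0004,"rz":0.0371,"claw":1} ]
```

Call:
step_arm --plan '[{"dx": 0.257,"dy": -0.287,"dz": 0.017,"rx": 0,"ry": 0,"rz": 0.037,"claw": 1},{"dx": 0.239,"dy": -0.301,"dz": 0.018,"rx": 0,"ry": 0,"rz": 0.037,"claw": 1},{"dx": 0.221,"dy": -0.314,"dz": 0.018,"rx": 0,"ry": 0,"rz": 0.037,"claw": 1},{"dx": 0.203,"dy": -0.327,"dz": 0.018,"rx": 0,"ry": 0,"rz": 0.037,"claw": 1},{"dx": 0.183,"dy": -0.338,"dz": 0.018,"rx": 0,"ry": 0,"rz": 0.037,"claw": 1},{"dx": 0.164,"dy": -0.349,"dz": 0.018,"rx": 0,"ry": 0,"rz": 0.037,"claw": 1},{"dx": 0.143,"dy": -0.357,"dz": 0.018,"rx": 0,"ry": 0,"rz": 0.037,"claw": 1},{"dx": 0.121,"dy": -0.365,"dz": 0.019,"rx": 0,"ry": 0,"rz": 0.037,"claw": 1},{"dx": 0.1,"dy": -0.371,"dz": 0.019,"rx": 0,"ry": 0,"rz": 0.037,"claw": 1},{"dx": 0.079,"dy": -0.376,"dz": 0.018,"rx": 0,"ry": 0,"rz": 0.037,"claw": 1}]'

```text
time_s: 5.45
ee_pos: [0.5422, -0.0056, 0.1697]
eef_rot: [3.141, -0.001, -3.002]
force: [0.7, 0.4, -0.3]
grip_width: 0.0158
grip_force: 30.0
```

Call:
step_arm --plan '[{"dx": 0.056,"dy": -0.381,"dz": 0.019,"rx": 0,"ry": 0,"rz": 0.037,"claw": 1},{"dx": 0.034,"dy": -0.383,"dz": 0.019,"rx": 0,"ry": 0,"rz": 0.037,"claw": 1},{"dx": 0.012,"dy": -0.384,"dz": 0.019,"rx": 0,"ry": 0,"rz": 0.037,"claw": 1},{"dx": 0,"dy": 0,"dz": 0.3,"rx": 0,"ry": 0,"rz": 0,"claw": 1},{"dx": 0,"dy": 0,"dz": 0.3,"rx": 0,"ry": 0,"rz": 0,"claw": 1},{"dx": 0,"dy": 0,"dz": 0,"rx": 0,"ry": 0,"rz": 0,"claw": 1},{"dx": 0,"dy": 0,"dz": 0,"rx": 0,"ry": 0,"rz": 0,"claw": 1}]'

```text
time_s: 6.15
ee_pos: [0.5422, -0.1193, 0.105]
eef_rot: [3.141, -0.001, 3.11]
force: [0.6, -1.0, -1.1]
grip_width: 0.016
grip_force: 30.0
```

```bash
python3 - <<'E'
from h import *
p=viewer.camera("scene"); o=telemetry.get_obs(); print(o["ee_pos"],o["eef_rot"])
save(p,"s2.png",(220,120,380,240),5)
W=cloud(p); I=p["img"].astype(int)
c=o["ee_pos"]
m=(np.linalg.norm(W[...,:2]-c[:2],axis=-1)<.045)&(W[...,2]>c[2]-.056)&(W[...,2]<c[2]-.022)&(I.max(-1)<90)
print(m.sum(),W[m].min(0),W[m].max(0))
# skirt top plane & bar end
for lo in np.arange(-.06,.02,.008):
    q=(np.linalg.norm(W[...,:2]-c[:2],axis=-1)<.045)&(W[...,2]>c[2]+lo)&(W[...,2]<c[2]+lo+.008)
    P=W[q]; print(round(lo,3),q.sum(), P.min(0).round(4) if len(P) else 0, P.max(0).round(4) if len(P) else 0)
E
```

```text
[ 0.54279103 -0.11942361  0.10599036] [-3.14135174e+00  8.84956849e-04  3.10996933e+00]
171 [ 0.52183721 -0.14025566  0.05632068] [ 0.57105153 -0.08851709  0.08395865]
-0.06 0 0 0
-0.052 23 [ 0.5325 -0.1358  0.0563] [ 0.5704 -0.0887  0.0617]
-0.044 55 [ 0.5287 -0.1424  0.062 ] [ 0.5702 -0.0885  0.0699]
-0.036 43 [ 0.5259 -0.1317  0.0701] [ 0.5711 -0.0888  0.078 ]
-0.028 74 [ 0.5213 -0.1288  0.0782] [ 0.5687 -0.0904  0.0859]
-0.02 32 [ 0.5162 -0.1236  0.086 ] [ 0.5738 -0.0926  0.0939]
-0.012 33 [ 0.5146 -0.1356  0.094 ] [ 0.5722 -0.0974  0.1017]
-0.004 72 [ 0.513  -0.1372  0.1023] [ 0.5741 -0.0948  0.1097]
0.004 43 [ 0.5332 -0.1363  0.11  ] [ 0.5711 -0.0964  0.1179]
0.012 27 [ 0.5314 -0.1343  0.1183] [ 0.5534 -0.0967  0.1257]
```

View pics/s2.png

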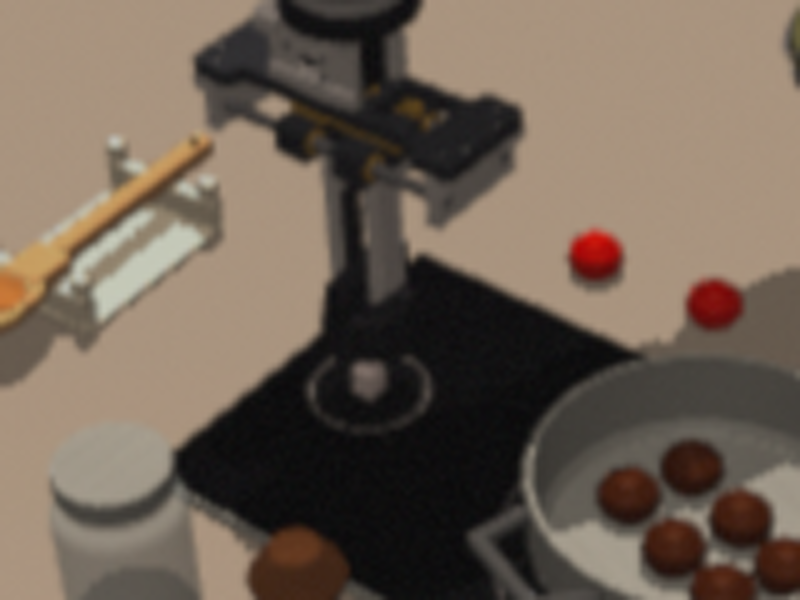

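The picture shows the knob held just above the shaft, which is at (367,380) in the crop, and roughly on its axis. I'll go down carefully.

Call:
step_arm --plan '[{"dx": -0.01,"dy": -0.005,"dz": 0.1,"rx": 0,"ry": 0,"rz": 0,"claw": 1},{"dx": 0,"dy": 0,"dz": 0.1,"rx": 0,"ry": 0,"rz": 0,"claw": 1},{"dx": 0,"dy": 0,"dz": 0.06,"rx": 0,"ry": 0,"rz": 0,"claw": 1},{"dx": 0,"dy": 0,"dz": 0.06,"rx": 0,"ry": 0,"rz": 0,"claw": 1},{"dx": 0,"dy": 0,"dz": 0,"rx": 0,"ry": 0,"rz": 0,"claw": 1}]'

```text
time_s: 6.7
ee_pos: [0.5432, -0.1201, 0.0721]
eef_rot: [3.142, -0.001, 3.11]
force: [1.0, -1.0, -2.8]
grip_width: 0.0157
grip_force: 30.0
```

Call:
step_arm --plan '[{"dx": 0,"dy": 0,"dz": 0.05,"rx": 0,"ry": 0,"rz": 0,"claw": 1},{"dx": 0,"dy": 0,"dz": 0.05,"rx": 0,"ry": 0,"rz": 0,"claw": 1},{"dx": 0,"dy": 0,"dz": 0.02,"rx": 0,"ry": 0,"rz": 0,"claw": 1},{"dx": 0,"dy": 0,"dz": 0,"rx": 0,"ry": 0,"rz": 0,"claw": 1},{"dx": 0,"dy": 0,"dz": 0,"rx": 0,"ry": 0,"rz": 0,"claw": 1},{"dx": 0,"dy": 0,"dz": 0,"rx": 0,"ry": 0,"rz": 0,"claw": 1}]'

```text
time_s: 7.3
ee_pos: [0.5433, -0.1201, 0.0609]
eef_rot: [-3.142, 0.0, 3.11]
force: [0.2, -1.9, -2.0]
grip_width: 0.0159
grip_force: 30.0
```

Call:
step_arm --plan '[{"dx": 0,"dy": 0,"dz": 0.02,"rx": 0,"ry": 0,"rz": 0,"claw": 1},{"dx": 0,"dy": 0,"dz": 0,"rx": 0,"ry": 0,"rz": 0,"claw": 1},{"dx": 0,"dy": 0,"dz": 0,"rx": 0,"ry": 0,"rz": 0,"claw": 1}]'

```text
time_s: 7.6
ee_pos: [0.5436, -0.1201, 0.0608]
eef_rot: [-3.141, 0.001, 3.11]
force: [-8.8, 1.7, 21.8]
grip_width: 0.0159
grip_force: 30.0
```

Call:
step_arm --plan '[{"dx": 0,"dy": 0,"dz": -0.012,"rx": 0,"ry": 0,"rz": 0,"claw": 1},{"dx": 0,"dy": 0,"dz": 0,"rx": 0,"ry": 0,"rz": 0,"claw": 1},{"dx": 0,"dy": 0,"dz": 0,"rx": 0,"ry": 0,"rz": 0.08,"claw": 1},{"dx": 0,"dy": 0,"dz": 0,"rx": 0,"ry": 0,"rz": 0.08,"claw": 1},{"dx": 0,"dy": 0,"dz": 0,"rx": 0,"ry": 0,"rz": 0.08,"claw": 1},{"dx": 0,"dy": 0,"dz": 0,"rx": 0,"ry": 0,"rz": 0.08,"claw": 1},{"dx": 0,"dy": 0,"dz": 0,"rx": 0,"ry": 0,"rz": 0.08,"claw": 1},{"dx": 0,"dy": 0,"dz": 0,"rx": 0,"ry": 0,"rz": 0.08,"claw": 1},{"dx": 0,"dy": 0,"dz": 0,"rx": 0,"ry": 0,"rz": 0.08,"claw": 1},{"dx": 0,"dy": 0,"dz": 0,"rx": 0,"ry": 0,"rz": 0.08,"claw": 1}]' --grip_force 40

```text
time_s: 8.6
ee_pos: [0.5443, -0.1206, 0.0608]
eef_rot: [3.14, 0.002, 2.099]
force: [2.8, -3.4, 3.2]
grip_width: 0.0155
grip_force: 40.0
```

```bash
python3 - <<'E'
from h import *
o=telemetry.get_obs(); print({k:o[k].round(3) for k in("ee_pos","eef_rot","force","moment","qpos")})
E
```

```text
{'ee_pos': array([ 0.544, -0.121,  0.061]), 'eef_rot': array([3.140e+00, 2.000e-03, 2.099e+00]), 'force': array([ 2.792, -3.447,  3.157]), 'moment': array([-0.707, -0.606,  0.13 ]), 'qpos': array([-0.283,  0.5  ,  1.65 , -0.   ,  0.989, -0.812])}
```

Turned about 1.01 rad so far. I'll keep going to the stop, including the play.

Call:
step_arm --plan '[{"dx": 0,"dy": 0,"dz": 0,"rx": 0,"ry": 0,"rz": 0.03,"claw": 1},{"dx": 0,"dy": 0,"dz": 0,"rx": 0,"ry": 0,"rz": 0.03,"claw": 1},{"dx": 0,"dy": 0,"dz": 0,"rx": 0,"ry": 0,"rz": 0,"claw": 1},{"dx": 0,"dy": 0,"dz": 0,"rx": 0,"ry": 0,"rz": 0,"claw": 1}]'

```text
time_s: 9.0
ee_pos: [0.5443, -0.1205, 0.0608]
eef_rot: [3.14, 0.002, 2.011]
force: [4.3, -3.5, 4.3]
grip_width: 0.0157
grip_force: 40.0
```

```bash
python3 - <<'E'
from h import *
o=telemetry.get_obs(); print({k:o[k].round(3) for k in("ee_pos","eef_rot","force","moment","qpos")})
E
```

```text
{'ee_pos': array([ 0.544, -0.12 ,  0.061]), 'eef_rot': array([3.140e+00, 2.000e-03, 2.011e+00]), 'force': array([ 4.344, -3.507,  4.341]), 'moment': array([-0.77 , -0.866, -0.035]), 'qpos': array([-0.283,  0.5  ,  1.65 , -0.   ,  0.989, -0.724])}
```

Call:
step_arm --plan '[{"dx": 0,"dy": 0,"dz": 0,"rx": 0,"ry": 0,"rz": 0.03,"claw": 1},{"dx": 0,"dy": 0,"dz": 0,"rx": 0,"ry": 0,"rz": 0.02,"claw": 1},{"dx": 0,"dy": 0,"dz": 0,"rx": 0,"ry": 0,"rz": 0,"claw": 1}]'

```text
time_s: 9.3
ee_pos: [0.5443, -0.1205, 0.0608]
eef_rot: [3.139, 0.002, 1.932]
force: [4.3, -3.1, 3.4]
grip_width: 0.0155
grip_force: 40.0
```

```bash
python3 - <<'E'
from h import *
o=telemetry.get_obs(); print({k:o[k].round(3) for k in("ee_pos","eef_rot","force","moment","qpos")})
E
```

```text
{'ee_pos': array([ 0.544, -0.12 ,  0.061]), 'eef_rot': array([3.139e+00, 2.000e-03, 1.932e+00]), 'force': array([ 4.31 , -3.066,  3.419]), 'moment': array([-0.793, -0.775,  0.045]), 'qpos': array([-0.283,  0.5  ,  1.65 , -0.   ,  0.989, -0.644])}
```

Call:
step_arm --plan '[{"dx": 0,"dy": 0,"dz": 0,"rx": 0,"ry": 0,"rz": 0,"claw": 0.4},{"dx": 0,"dy": 0,"dz": 0,"rx": 0,"ry": 0,"rz": 0,"claw": 0.4},{"dx": 0,"dy": 0,"dz": 0,"rx": 0,"ry": 0,"rz": 0,"claw": 0.4},{"dx": 0,"dy": 0,"dz": -0.1,"rx": 0,"ry": 0,"rz": 0,"claw": 0.4},{"dx": 0,"dy": 0,"dz": -0.4,"rx": 0,"ry": 0,"rz": 0,"claw": 0.4},{"dx": 0,"dy": 0,"dz": -0.4,"rx": 0,"ry": 0,"rz": 0,"claw": 0.4},{"dx": 0,"dy": 0,"dz": -0.4,"rx": 0,"ry": 0,"rz": 0,"claw": 0.4},{"dx": 0,"dy": 0,"dz": -0.3,"rx": 0,"ry": 0,"rz": 0,"claw": 0.4},{"dx": -0.04,"dy": -0.4,"dz": 0,"rx": 0,"ry": 0,"rz": 0,"claw": 0.4},{"dx": 0,"dy": 0,"dz": 0,"rx": 0,"ry": 0,"rz": 0,"claw": 0.4}]'

```text
time_s: 10.3
ee_pos: [0.5053, -0.1388, 0.2216]
eef_rot: [3.141, 0.001, 1.931]
force: [-0.5, 0.6, 0.0]
grip_width: 0.0564
grip_force: 0.0
```

```bash
python3 - <<'E'
from h import *
from scipy.spatial.transform import Rotation
p=viewer.camera("top");q=viewer.camera("scene")
for p,n in((p,"top"),(q,"scene")):
    W=cloud(p);I=p["img"].astype(int)
    m=(np.linalg.norm(W[...,:2]-[.544,-.12],axis=-1)<.05)&(W[...,2]>.046)&(W[...,2]<.075); P=W[m]
    if m.sum()>20: r=cv2.minAreaRect(P[:,:2].astype(np.float32)); u=np.linalg.svd(P[:,:2]-P[:,:2].mean(0),full_matrices=False)[2][0]; print(n,"bar",m.sum(),r,np.arctan2(u[1],u[0])%np.pi,np.percentile(P[:,2],[50,95]))
    wood=(I[...,0]>I[...,2]+45)&(I[...,0]>110)
    m=wood&(W[...,1]<-.28)&(W[...,1]>-.4)&(W[...,2]>.025)&(W[...,2]<.06)&(W[...,0]>.4)&(W[...,0]<.7); P=W[m]
    print("spoon",P.min(0),P.max(0))
    H=P[(P[:,0]<.57)]; f=np.polyfit(H[:,0],H[:,1],1); print("handle y=",np.polyval(f,.53),"yaw",np.arctan(f[0]),"z",np.median(H[:,2]))
    for lo,hi in((.44,.50),(.56,.62)):
        m=~wood&(I.min(-1)>90)&(np.abs(I[...,0]-I[...,2])<25)&(W[...,0]>lo)&(W[...,0]<hi)&(W[...,1]<-.27)&(W[...,1]>-.42)&(W[...,2]>.022)&(W[...,2]<.05); P=W[m]
        print("rail",m.sum(),P[:,0].mean(),P[:,1].min(),P[:,1].max())
E
```

```text
top bar 40 ((0.5349112153053284, -0.09911505877971649), (0.015636080875992775, 0.014775965362787247), 14.290816307067871) 3.0240358502705216 [0.06257009 0.06707518]
spoon [ 0.42818821 -0.36444419  0.03372498] [ 0.65478251 -0.31665784  0.04786858]
handle y= -0.34213938537415206 yaw 0.016095373822274082 z 0.041548238216756156
rail 129 0.46678120724212335 -0.3928206370419042 -0.3031515912738541
rail 83 0.5857788255932214 -0.3927492293520864 -0.3212429758193375
scene bar 164 ((0.5449177622795105, -0.11752599477767944), (0.021828249096870422, 0.058997854590415955), 21.87947654724121) 1.9713101146915508 [0.0602909  0.06624919]
spoon [ 0.42821727 -0.36353648  0.03262869] [ 0.65750903 -0.31404454  0.04807452]
handle y= -0.33849761001540757 yaw 0.02147333277438584 z 0.04212070191314013
rail 28 0.468434724359533 -0.3905673095665941 -0.30412019207265933
rail 34 0.5874766862421484 -0.38604689417541854 -0.2989975549277576
```

```bash
python3 - <<'E'
from h import *
s=plan([.528,-.3405,.12],[np.pi,0,np.pi+.012],9,.4)
E
```

```text
[ {"dx":-0.219,"dy":-0.058,"dz":0.112,"rx":0,"ry":0.0001,"rz":-0.0865,"claw":0.4},{"dx":-0.209,"dy":-0.086,"dz":0.112,"rx":0,"ry":0.0001,"rz":-0.0865,"claw":0.4},{"dx":-0.195,"dy":-0.114,"dz":0.113,"rx":0,"ry":0.0001,"rz":-0.0865,"claw":0.4},{"dx":-0.178,"dy":-0.14,"dz":0.112,"rx":0,"ry":0.0001,"rz":-0.0865,"claw":0.4},{"dx":-0.157,"dy":-0.162,"dz":0.112,"rx":0,"ry":0.0001,"rz":-0.0865,"claw":0.4},{"dx":-0.134,"dy":-0.182,"dz":0.112,"rx":0,"ry":0.0001,"rz":-0.0865,"claw":0.4},{"dx":-0.108,"dy":-0.199,"dz":0.112,"rx":0,"ry":0.0001,"rz":-0.0865,"claw":0.4},{"dx":-0.08,"dy":-0.212,"dz":0.112,"rx":0,"ry":0.0001,"rz":-0.0865,"claw":0.4},{"dx":-0.051,"dy":-0.22,"dz":0.112,"rx":0,"ry":0.0001,"rz":-0.0865,"claw":0.4} ]
```

Call:
step_arm --plan '[{"dx": -0.219,"dy": -0.058,"dz": 0.112,"rx": 0,"ry": 0,"rz": -0.0865,"claw": 0.4},{"dx": -0.209,"dy": -0.086,"dz": 0.112,"rx": 0,"ry": 0,"rz": -0.0865,"claw": 0.4},{"dx": -0.195,"dy": -0.114,"dz": 0.113,"rx": 0,"ry": 0,"rz": -0.0865,"claw": 0.4},{"dx": -0.178,"dy": -0.14,"dz": 0.112,"rx": 0,"ry": 0,"rz": -0.0865,"claw": 0.4},{"dx": -0.157,"dy": -0.162,"dz": 0.112,"rx": 0,"ry": 0,"rz": -0.0865,"claw": 0.4},{"dx": -0.134,"dy": -0.182,"dz": 0.112,"rx": 0,"ry": 0,"rz": -0.0865,"claw": 0.4},{"dx": -0.108,"dy": -0.199,"dz": 0.112,"rx": 0,"ry": 0,"rz": -0.0865,"claw": 0.4},{"dx": -0.08,"dy": -0.212,"dz": 0.112,"rx": 0,"ry": 0,"rz": -0.0865,"claw": 0.4},{"dx": -0.051,"dy": -0.22,"dz": 0.112,"rx": 0,"ry": 0,"rz": -0.0865,"claw": 0.4},{"dx": 0,"dy": 0,"dz": 0,"rx": 0,"ry": 0,"rz": 0,"claw": 0.4}]'

```text
time_s: 11.4
ee_pos: [0.5281, -0.3416, 0.117]
eef_rot: [3.14, -0.002, -3.126]
force: [-1.2, 0.6, -0.1]
grip_width: 0.0561
grip_force: 0.0
```

Call:
step_arm --plan '[{"dx": 0,"dy": 0,"dz": 0.25,"rx": 0,"ry": 0,"rz": 0,"claw": 0.4},{"dx": 0,"dy": 0,"dz": 0.25,"rx": 0,"ry": 0,"rz": 0,"claw": 0.4},{"dx": 0,"dy": 0,"dz": 0.2,"rx": 0,"ry": 0,"rz": 0,"claw": 0.4},{"dx": 0,"dy": 0,"dz": 0.13,"rx": 0,"ry": 0,"rz": 0,"claw": 0.4},{"dx": 0,"dy": 0,"dz": 0,"rx": 0,"ry": 0,"rz": 0,"claw": 0.4},{"dx": 0,"dy": 0,"dz": 0,"rx": 0,"ry": 0,"rz": 0,"claw": 0.4}]'

```text
time_s: 12.0
ee_pos: [0.5288, -0.3402, 0.0371]
eef_rot: [-3.141, 0.001, -3.129]
force: [-0.1, 0.6, 1.1]
grip_width: 0.0562
grip_force: 0.0
```

Close on the handle, then lift.

Call:
step_arm --plan '[{"dx": 0,"dy": 0,"dz": 0,"rx": 0,"ry": 0,"rz": 0,"claw": 1},{"dx": 0,"dy": 0,"dz": 0,"rx": 0,"ry": 0,"rz": 0,"claw": 1},{"dx": 0,"dy": 0,"dz": 0,"rx": 0,"ry": 0,"rz": 0,"claw": 1},{"dx": 0,"dy": 0,"dz": 0,"rx": 0,"ry": 0,"rz": 0,"claw": 1},{"dx": 0,"dy": 0,"dz": 0,"rx": 0,"ry": 0,"rz": 0,"claw": 1},{"dx": 0,"dy": 0,"dz": 0,"rx": 0,"ry": 0,"rz": 0,"claw": 1},{"dx": 0,"dy": 0,"dz": 0,"rx": 0,"ry": 0,"rz": 0,"claw": 1},{"dx": 0,"dy": 0,"dz": 0,"rx": 0,"ry": 0,"rz": 0,"claw": 1}]' --grip_force 50

```text
time_s: 12.8
ee_pos: [0.5283, -0.3404, 0.0364]
eef_rot: [-3.141, 0.0, -3.129]
force: [-0.9, 0.5, 1.0]
grip_width: 0.0155
grip_force: 50.0
```

Call:
step_arm --plan '[{"dx": 0,"dy": 0,"dz": -0.1,"rx": 0,"ry": 0,"rz": 0,"claw": 1},{"dx": 0,"dy": 0,"dz": -0.3,"rx": 0,"ry": 0,"rz": 0,"claw": 1},{"dx": 0,"dy": 0,"dz": -0.4,"rx": 0,"ry": 0,"rz": 0,"claw": 1},{"dx": 0,"dy": 0,"dz": -0.4,"rx": 0,"ry": 0,"rz": 0,"claw": 1},{"dx": 0,"dy": 0,"dz": -0.4,"rx": 0,"ry": 0,"rz": 0,"claw": 1},{"dx": 0,"dy": 0,"dz": -0.4,"rx": 0,"ry": 0,"rz": 0,"claw": 1},{"dx": 0,"dy": 0,"dz": 0,"rx": 0,"ry": 0,"rz": 0,"claw": 1}]'

```text
time_s: 13.5
ee_pos: [0.5294, -0.3411, 0.243]
eef_rot: [-3.136, 0.008, -3.129]
force: [-0.3, 0.3, -1.1]
grip_width: 0.0155
grip_force: 50.0
```

```bash
python3 - <<'E'
from h import *
# rotate to yaw .2 (decreasing through) while moving toward the pot, kept high
a=Ro.from_euler("xyz",telemetry.get_obs()["eef_rot"]); print(telemetry.get_obs()["eef_rot"])
s=plan([.48,-.25,.26],[np.pi,0,1.65],10,1)
s=plan([.43,-.05,.26],[np.pi,0,.20],10,1,s)
E
```

```text
[-3.13597843  0.00755097 -3.12872939]
[ {"dx":0.048,"dy":0.092,"dz":-0.018,"rx":0.0001,"ry":0.0007,"rz":0.0958,"claw":1},{"dx":0.061,"dy":0.083,"dz":-0.018,"rx":0.0001,"ry":0.0007,"rz":0.0958,"claw":1},{"dx":0.074,"dy":0.073,"dz":-0.017,"rx":0.0001,"ry":0.0007,"rz":0.0958,"claw":1},{"dx":0.083,"dy":0.062,"dz":-0.018,"rx":0.0001,"ry":0.0007,"rz":0.0958,"claw":1},{"dx":0.092,"dy":0.048,"dz":-0.018,"rx":0.0001,"ry":0.0007,"rz":0.0958,"claw":1},{"dx":0.097,"dy":0.034,"dz":-0.017,"rx":0.0001,"ry":0.0007,"rz":0.0958,"claw":1},{"dx":0.102,"dy":0.019,"dz":-0.017,"rx":0.0001,"ry":0.0007,"rz":0.0958,"claw":1},{"dx":0.104,"dy":0.003,"dz":-0.018,"rx":0.0001,"ry":0.0007,"rz":0.0958,"claw":1},{"dx":0.103,"dy":-0.012,"dz":-0.017,"rx":0.0001,"ry":0.0007,"rz":0.0958,"claw":1},{"dx":0.1,"dy":-0.027,"dz":-0.017,"rx":0.0001,"ry":0.0007,"rz":0.0958,"claw":1} ]
TOO FAST
[ {"dx":0.203,"dy":-0.034,"dz":0,"rx":-0,"ry":0,"rz":0.0923,"claw":1},{"dx":0.196,"dy":-0.063,"dz":0,"rx":-0,"ry":0,"rz":0.0923,"claw":1},{"dx":0.185,"dy":-0.091,"dz":0,"rx":-0,"ry":0,"rz":0.0923,"claw":1},{"dx":0.17,"dy":-0.117,"dz":0,"rx":-0,"ry":0,"rz":0.0923,"claw":1},{"dx":0.152,"dy":-0.14,"dz":0,"rx":-0,"ry":0,"rz":0.0923,"claw":1},{"dx":0.129,"dy":-0.16,"dz":0.001,"rx":-0,"ry":0,"rz":0.0923,"claw":1},{"dx":0.105,"dy":-0.178,"dz":-0,"rx":-0,"ry":0,"rz":0.0923,"claw":1},{"dx":0.079,"dy":-0.19,"dz":-0,"rx":-0,"ry":0,"rz":0.0923,"claw":1},{"dx":0.049,"dy":-0.2,"dz":-0,"rx":-0,"ry":0,"rz":0.0923,"claw":1},{"dx":0.021,"dy":-0.205,"dz":-0,"rx":-0,"ry":0,"rz":0.0923,"claw":1} ]
```

Call:
step_arm --plan '[{"dx": 0.048,"dy": 0.092,"dz": -0.018,"rx": 0,"ry": 0,"rz": 0.095,"claw": 1},{"dx": 0.061,"dy": 0.083,"dz": -0.018,"rx": 0,"ry": 0,"rz": 0.095,"claw": 1},{"dx": 0.074,"dy": 0.073,"dz": -0.017,"rx": 0,"ry": 0,"rz": 0.095,"claw": 1},{"dx": 0.083,"dy": 0.062,"dz": -0.018,"rx": 0,"ry": 0,"rz": 0.095,"claw": 1},{"dx": 0.092,"dy": 0.048,"dz": -0.018,"rx": 0,"ry": 0,"rz": 0.095,"claw": 1},{"dx": 0.097,"dy": 0.034,"dz": -0.017,"rx": 0,"ry": 0,"rz": 0.095,"claw": 1},{"dx": 0.102,"dy": 0.019,"dz": -0.017,"rx": 0,"ry": 0,"rz": 0.095,"claw": 1},{"dx": 0.104,"dy": 0.003,"dz": -0.018,"rx": 0,"ry": 0,"rz": 0.095,"claw": 1},{"dx": 0.103,"dy": -0.012,"dz": -0.017,"rx": 0,"ry": 0,"rz": 0.095,"claw": 1},{"dx": 0.1,"dy": -0.027,"dz": -0.017,"rx": 0,"ry": 0,"rz": 0.095,"claw": 1}]'

```text
time_s: 14.5
ee_pos: [0.478, -0.249, 0.2535]
eef_rot: [-3.141, -0.001, 1.656]
force: [0.1, 0.4, -1.3]
grip_width: 0.0156
grip_force: 50.0
```

Call:
step_arm --plan '[{"dx": 0.203,"dy": -0.034,"dz": 0,"rx": 0,"ry": 0,"rz": 0.0923,"claw": 1},{"dx": 0.196,"dy": -0.063,"dz": 0,"rx": 0,"ry": 0,"rz": 0.0923,"claw": 1},{"dx": 0.185,"dy": -0.091,"dz": 0,"rx": 0,"ry": 0,"rz": 0.0923,"claw": 1},{"dx": 0.17,"dy": -0.117,"dz": 0,"rx": 0,"ry": 0,"rz": 0.0923,"claw": 1},{"dx": 0.152,"dy": -0.14,"dz": 0,"rx": 0,"ry": 0,"rz": 0.0923,"claw": 1},{"dx": 0.129,"dy": -0.16,"dz": 0,"rx": 0,"ry": 0,"rz": 0.0923,"claw": 1},{"dx": 0.105,"dy": -0.178,"dz": 0,"rx": 0,"ry": 0,"rz": 0.0923,"claw": 1},{"dx": 0.079,"dy": -0.19,"dz": 0,"rx": 0,"ry": 0,"rz": 0.0923,"claw": 1},{"dx": 0.049,"dy": -0.2,"dz": 0,"rx": 0,"ry": 0,"rz": 0.0923,"claw": 1},{"dx": 0.021,"dy": -0.205,"dz": 0,"rx": 0,"ry": 0,"rz": 0.0923,"claw": 1}]'

```text
time_s: 15.5
ee_pos: [0.4253, -0.0494, 0.2535]
eef_rot: [-3.141, 0.0, 0.206]
force: [-0.2, 0.1, -1.1]
grip_width: 0.0154
grip_force: 50.0
```

```bash
cat >> h.py <<'E'
def pose(pot,r,t,tipz,th=60,yaw=.2,L=.13):
    "TCP pose for spoon tip at (r,t) mm in pot radial frame"
    e=np.array([np.cos(yaw),np.sin(yaw),0]);f=np.array([-np.sin(yaw),np.cos(yaw),0])
    R=Ro.from_euler("z",yaw)*Ro.from_euler("x",np.pi)*Ro.from_rotvec([0,np.deg2rad(th),0])
    tip=np.array([pot[0],pot[1],tipz])+e*r/1e3+f*t/1e3
    return tip+R.apply([L,0,0]),R.as_euler("xyz")
E
python3 - <<'E'
from h import *
from scipy.optimize import least_squares
for n in("top","scene"):
    p=viewer.camera(n); W=cloud(p);I=p["img"].astype(int)
    d=np.linalg.norm(W[...,:2]-[.545,.115],axis=-1)
    m=(d<.108)&(d>.085)&(W[...,2]>.064)&(W[...,2]<.076); P=W[m][:,:2]
    s=least_squares(lambda q:np.hypot(P[:,0]-q[0],P[:,1]-q[1])-q[2],[.545,.115,.097],loss="soft_l1",f_scale=.002); print(n,m.sum(),s.x)
pot=(.546,.116)
P,r=pose(pot,-58,20,.17); print(P,r)
plan(P,r,10,1)
E
```

```text
top 517 [0.54550634 0.11220644 0.0972494 ]
scene 494 [0.5469082  0.11472815 0.09741587]
[0.54888708 0.13699202 0.2825833 ] [ 3.14159265 -1.04719755  0.2       ]
[ {"dx":0.16,"dy":-0.156,"dz":-0.029,"rx":-0.0004,"ry":0.0667,"rz":0.0006,"claw":1},{"dx":0.161,"dy":-0.156,"dz":-0.012,"rx":-0.0004,"ry":0.0667,"rz":0.0006,"claw":1},{"dx":0.162,"dy":-0.156,"dz":0.005,"rx":-0.0004,"ry":0.0667,"rz":0.0006,"claw":1},{"dx":0.16,"dy":-0.157,"dz":0.021,"rx":-0.0004,"ry":0.0667,"rz":0.0006,"claw":1},{"dx":0.157,"dy":-0.156,"dz":0.038,"rx":-0.0004,"ry":0.0667,"rz":0.0006,"claw":1},{"dx":0.152,"dy":-0.157,"dz":0.055,"rx":-0.0004,"ry":0.0667,"rz":0.0006,"claw":1},{"dx":0.146,"dy":-0.157,"dz":0.069,"rx":-0.0004,"ry":0.0667,"rz":0.0006,"claw":1},{"dx":0.137,"dy":-0.157,"dz":0.085,"rx":-0.0004,"ry":0.0667,"rz":0.0006,"claw":1},{"dx":0.127,"dy":-0.157,"dz":0.098,"rx":-0.0004,"ry":0.0667,"rz":0.0006,"claw":1},{"dx":0.117,"dy":-0.158,"dz":0.111,"rx":-0.0004,"ry":0.0667,"rz":0.0006,"claw":1} ]
```

Call:
step_arm --plan '[{"dx": 0.16,"dy": -0.156,"dz": -0.029,"rx": 0,"ry": 0.0667,"rz": 0,"claw": 1},{"dx": 0.161,"dy": -0.156,"dz": -0.012,"rx": 0,"ry": 0.0667,"rz": 0,"claw": 1},{"dx": 0.162,"dy": -0.156,"dz": 0.005,"rx": 0,"ry": 0.0667,"rz": 0,"claw": 1},{"dx": 0.16,"dy": -0.157,"dz": 0.021,"rx": 0,"ry": 0.0667,"rz": 0,"claw": 1},{"dx": 0.157,"dy": -0.156,"dz": 0.038,"rx": 0,"ry": 0.0667,"rz": 0,"claw": 1},{"dx": 0.152,"dy": -0.157,"dz": 0.055,"rx": 0,"ry": 0.0667,"rz": 0,"claw": 1},{"dx": 0.146,"dy": -0.157,"dz": 0.069,"rx": 0,"ry": 0.0667,"rz": 0,"claw": 1},{"dx": 0.137,"dy": -0.157,"dz": 0.085,"rx": 0,"ry": 0.0667,"rz": 0,"claw": 1},{"dx": 0.127,"dy": -0.157,"dz": 0.098,"rx": 0,"ry": 0.0667,"rz": 0,"claw": 1},{"dx": 0.117,"dy": -0.158,"dz": 0.111,"rx": 0,"ry": 0.0667,"rz": 0,"claw": 1}]'

```text
time_s: 16.6
ee_pos: [0.5467, 0.1342, 0.2826]
eef_rot: [3.135, -1.035, 0.223]
force: [-0.5, 0.5, -0.3]
grip_width: 0.0157
grip_force: 50.0
```

Call:
step_arm --plan '[{"dx": 0,"dy": 0,"dz": 0,"rx": 0,"ry": 0,"rz": 0,"claw": 1}]'

```text
time_s: 16.7
ee_pos: [0.5462, 0.135, 0.2809]
eef_rot: [3.14, -1.03, 0.22]
force: [-0.2, 0.0, -1.1]
grip_width: 0.0155
grip_force: 50.0
```

```bash
python3 - <<'E'
from h import *
o=telemetry.get_obs(); print(o["ee_pos"],o["eef_rot"],o["qpos"])
R=Ro.from_euler("xyz",o["eef_rot"]); tip=o["ee_pos"]+R.apply([-.13,0,.0015]); print("tip by kinematics",tip)
for n in("scene","top"):
    p=viewer.camera(n); W=cloud(p);I=p["img"].astype(int); save(p,n+"3.png",(240,120,440,270) if n=="scene" else (200,120,400,270),4)
    wood=(I[...,0]>I[...,2]+45)&(I[...,0]>110)
    m=wood&(np.linalg.norm(W-tip,axis=-1)<.06); P=W[m]
    if len(P): i=P[:,2]<np.percentile(P[:,2],10); print(n,m.sum(),P.min(0),P[i].mean(0))
plan(*pose((.546,.1135),-58,20,.085),4,1)
E
```

```text
[0.5461825 0.1349931 0.2809108] [ 3.14044728 -1.03040731  0.22006127] [ 0.15093553 -0.09820954  2.12025864  0.57375939  0.10721851  0.96405677]
tip by kinematics [0.48216996 0.12067277 0.16866298]
scene 5 [0.50108472 0.14469435 0.2154578 ] [0.50426454 0.14867208 0.2154578 ]
top 23 [0.47864355 0.10135545 0.18105632] [0.47932896 0.13788193 0.18283832]
[ {"dx":-0.178,"dy":0,"dz":0.115,"rx":-0.0026,"ry":0.0029,"rz":0.0016,"claw":1},{"dx":-0.179,"dy":0.001,"dz":0.113,"rx":-0.0026,"ry":0.0029,"rz":0.0016,"claw":1},{"dx":-0.179,"dy":0,"dz":0.113,"rx":-0.0026,"ry":0.0029,"rz":0.0016,"claw":1},{"dx":-0.18,"dy":0.001,"dz":0.113,"rx":-0.0026,"ry":0.0029,"rz":0.0016,"claw":1} ]
```

View pics/scene3.png

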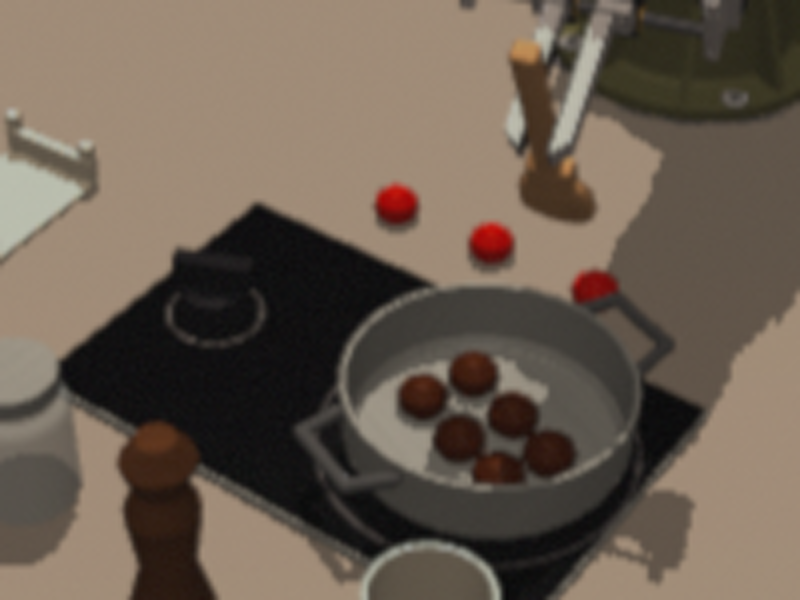

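Scene view: the spoon is firmly held, bowl down at about (560,200) in the crop, and the pot's nuts are undisturbed. The wrist is near its limit at 60° tilt, so I'll use 40° with the tool yaw following the bearing, and push with sideways sweeps.

```bash
cat >> h.py <<'E'
POT=(.546,.1135); Y=np.arctan2(POT[1],POT[0])
def pose(r,t,tipz=.026,th=40,L=.13):
    e=np.array([np.cos(Y),np.sin(Y),0]);f=np.array([-np.sin(Y),np.cos(Y),0])
    tip=np.array([*POT,tipz])+e*r/1e3+f*t/1e3; yaw=np.arctan2(tip[1],tip[0])
    R=Ro.from_euler("z",yaw)*Ro.from_euler("x",np.pi)*Ro.from_rotvec([0,np.deg2rad(th),0])
    return tip+R.apply([L,0,-.0015]),R.as_euler("xyz")
E
python3 - <<'E'
from h import *
s=plan(*pose(-45,48,.10),6,1)
s=plan(*pose(-45,48,.026),5,1,s)
E
```

```text
[ {"dx":-0.097,"dy":-0.061,"dz":0.154,"rx":0.0065,"ry":-0.0351,"rz":-0.0054,"claw":1},{"dx":-0.088,"dy":-0.059,"dz":0.16,"rx":0.0065,"ry":-0.0351,"rz":-0.0054,"claw":1},{"dx":-0.078,"dy":-0.059,"dz":0.165,"rx":0.0065,"ry":-0.0351,"rz":-0.0054,"claw":1},{"dx":-0.069,"dy":-0.058,"dz":0.169,"rx":0.0065,"ry":-0.0351,"rz":-0.0054,"claw":1},{"dx":-0.059,"dy":-0.057,"dz":0.174,"rx":0.0065,"ry":-0.0351,"rz":-0.0054,"claw":1},{"dx":-0.048,"dy":-0.055,"dz":0.177,"rx":0.0065,"ry":-0.0351,"rz":-0.0054,"claw":1} ]
[ {"dx":-0.095,"dy":0,"dz":0.113,"rx":-0,"ry":-0,"rz":-0,"claw":1},{"dx":-0.095,"dy":0,"dz":0.114,"rx":-0,"ry":-0,"rz":-0,"claw":1},{"dx":-0.096,"dy":0,"dz":0.113,"rx":-0,"ry":-0,"rz":-0,"claw":1},{"dx":-0.095,"dy":0,"dz":0.114,"rx":-0,"ry":-0,"rz":-0,"claw":1},{"dx":-0.095,"dy":0,"dz":0.113,"rx":-0,"ry":-0,"rz":-0,"claw":1} ]
```

Call:
step_arm --plan '[{"dx": -0.097,"dy": -0.061,"dz": 0.154,"rx": 0.0065,"ry": -0.0351,"rz": -0.0054,"claw": 1},{"dx": -0.088,"dy": -0.059,"dz": 0.16,"rx": 0.0065,"ry": -0.0351,"rz": -0.0054,"claw": 1},{"dx": -0.078,"dy": -0.059,"dz": 0.165,"rx": 0.0065,"ry": -0.0351,"rz": -0.0054,"claw": 1},{"dx": -0.069,"dy": -0.058,"dz": 0.169,"rx": 0.0065,"ry": -0.0351,"rz": -0.0054,"claw": 1},{"dx": -0.059,"dy": -0.057,"dz": 0.174,"rx": 0.0065,"ry": -0.0351,"rz": -0.0054,"claw": 1},{"dx": -0.048,"dy": -0.055,"dz": 0.177,"rx": 0.0065,"ry": -0.0351,"rz": -0.0054,"claw": 1},{"dx": 0,"dy": 0,"dz": 0,"rx": 0,"ry": 0,"rz": 0,"claw": 1},{"dx": 0,"dy": 0,"dz": 0,"rx": 0,"ry": 0,"rz": 0,"claw": 1}]'

```text
time_s: 17.6
ee_pos: [0.5871, 0.1797, 0.1858]
eef_rot: [-3.14, -0.701, 0.294]
force: [-0.2, 0.1, -0.5]
grip_width: 0.0155
grip_force: 50.0
```

```bash
python3 - <<'E'
from h import *
o=telemetry.get_obs(); print(o["qpos"],o["ee_pos"],pose(-45,48,.10)[0],o["eef_rot"],pose(-45,48)[1])
s=plan(*pose(-45,48,.026),5,1)
# sweep -t
a=pose(-45,48,.026); b=pose(-42,20,.026); s=plan(*b,3,1,a)
E
```

```text
[0.21588944 0.19188248 1.89932283 0.15022311 0.35435585 1.36994102] [0.58706989 0.17970267 0.18583878] [0.58643856 0.18032229 0.18471146] [-3.14009456 -0.70130151  0.29413899] [ 3.14159265 -0.6981317   0.29831145]
[ {"dx":-0.098,"dy":-0.001,"dz":0.114,"rx":0.0002,"ry":-0.0004,"rz":-0.0004,"claw":1},{"dx":-0.097,"dy":-0.002,"dz":0.115,"rx":0.0002,"ry":-0.0004,"rz":-0.0004,"claw":1},{"dx":-0.098,"dy":-0.001,"dz":0.114,"rx":0.0002,"ry":-0.0004,"rz":-0.0004,"claw":1},{"dx":-0.097,"dy":-0.002,"dz":0.114,"rx":0.0002,"ry":-0.0004,"rz":-0.0004,"claw":1},{"dx":-0.097,"dy":-0.001,"dz":0.115,"rx":0.0002,"ry":-0.0004,"rz":-0.0004,"claw":1} ]
[ {"dx":0.001,"dy":0.112,"dz":0,"rx":-0.0074,"ry":0,"rz":0.0089,"claw":1},{"dx":0.002,"dy":0.112,"dz":0.002,"rx":-0.0074,"ry":0,"rz":0.0089,"claw":1},{"dx":0.003,"dy":0.111,"dz":0.003,"rx":-0.0074,"ry":0,"rz":0.0089,"claw":1} ]
```

Call:
step_arm --plan '[{"dx": -0.098,"dy": -0.001,"dz": 0.114,"rx": 0,"ry": 0,"rz": 0,"claw": 1},{"dx": -0.097,"dy": -0.002,"dz": 0.115,"rx": 0,"ry": 0,"rz": 0,"claw": 1},{"dx": -0.098,"dy": -0.001,"dz": 0.114,"rx": 0,"ry": 0,"rz": 0,"claw": 1},{"dx": -0.097,"dy": -0.002,"dz": 0.114,"rx": 0,"ry": 0,"rz": 0,"claw": 1},{"dx": -0.097,"dy": -0.001,"dz": 0.115,"rx": 0,"ry": 0,"rz": 0,"claw": 1},{"dx": 0,"dy": 0,"dz": 0,"rx": 0,"ry": 0,"rz": 0,"claw": 1}]'

```text
time_s: 18.2
ee_pos: [0.5856, 0.1808, 0.1095]
eef_rot: [-3.139, -0.7, 0.294]
force: [-0.1, -0.5, 0.2]
grip_width: 0.0154
grip_force: 50.0
```

```bash
python3 - <<'E'
from h import *
o=telemetry.get_obs(); print(o["qpos"],o["ee_pos"],o["force"])
s=plan(*pose(-45,10,.026),4,1)
p=viewer.camera("scene"); save(p,"s4.png",(290,150,450,270),5)
E
```

```text
[0.21838516 0.31896953 1.9547322  0.2961855  0.17733292 1.22138338] [0.58556245 0.18081795 0.10947855] [-0.12225941 -0.52773595  0.15035052]
[ {"dx":-0.004,"dy":0.115,"dz":-0.007,"rx":-0.0076,"ry":-0.0002,"rz":0.0084,"claw":1},{"dx":-0.002,"dy":0.114,"dz":-0.006,"rx":-0.0076,"ry":-0.0002,"rz":0.0084,"claw":1},{"dx":-0,"dy":0.115,"dz":-0.005,"rx":-0.0076,"ry":-0.0002,"rz":0.0084,"claw":1},{"dx":0.001,"dy":0.115,"dz":-0.003,"rx":-0.0076,"ry":-0.0002,"rz":0.0084,"claw":1} ]
```

View pics/s4.png

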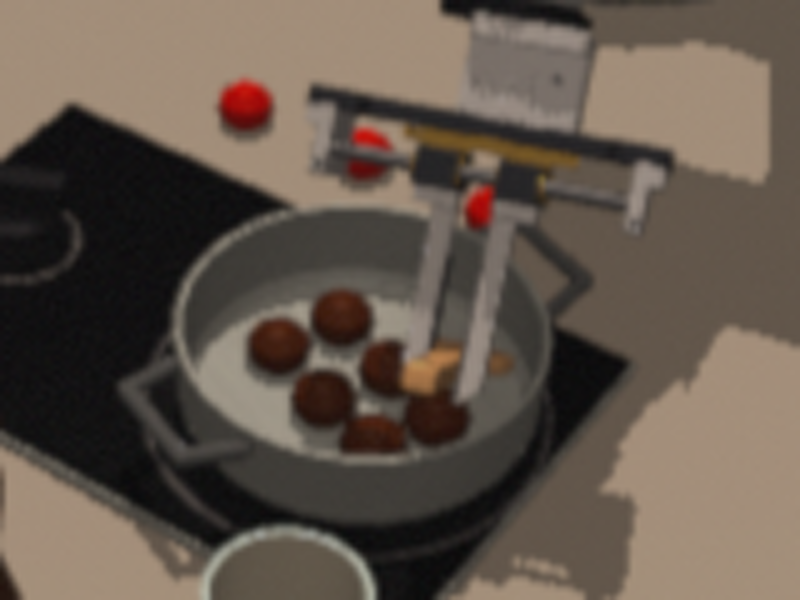

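Scene view: the bowl is in the pot at about (500,360) and the fingers are well above the nuts. Now the sweep.

Call:
step_arm --plan '[{"dx": -0.004,"dy": 0.115,"dz": -0.007,"rx": -0.0076,"ry": 0,"rz": 0.0084,"claw": 1},{"dx": -0.002,"dy": 0.114,"dz": -0.006,"rx": -0.0076,"ry": 0,"rz": 0.0084,"claw": 1},{"dx": 0,"dy": 0.115,"dz": -0.005,"rx": -0.0076,"ry": 0,"rz": 0.0084,"claw": 1},{"dx": 0.001,"dy": 0.115,"dz": -0.003,"rx": -0.0076,"ry": 0,"rz": 0.0084,"claw": 1},{"dx": 0,"dy": 0,"dz": 0,"rx": 0,"ry": 0,"rz": 0,"claw": 1}]'

```text
time_s: 18.75
ee_pos: [0.5974, 0.1356, 0.1118]
eef_rot: [-3.141, -0.702, 0.222]
force: [0.2, 0.4, -0.3]
grip_width: 0.0154
grip_force: 50.0
```

```bash
cat >> h.py <<'E'
N0=np.array([[.5807,.1416],[.5664,.1037],[.5456,.1598],[.5464,.0621],[.5273,.1218],[.5082,.0791]]) # A..F, top view
PT=np.array([.5455,.1122])
def rt(xy):
    d=(np.asarray(xy)-PT)*1e3; c,s=np.cos(Y),np.sin(Y); return np.stack([d[...,0]*c+d[...,1]*s,-d[...,0]*s+d[...,1]*c],-1).round(0)
def nuts(n="top"):
    p=viewer.camera(n); W=cloud(p); I=p["img"].astype(int)
    m=(I[...,0]<150)&(I[...,0]>I[...,2]+15)&(np.linalg.norm(W[...,:2]-PT,axis=-1)<.09)&(W[...,2]>.019)&(W[...,2]<.05)&(I[...,1]<75)
    d=cv2.distanceTransform(m.astype(np.uint8),cv2.DIST_L2,3)
    k,l,s,c=cv2.connectedComponentsWithStats(m.astype(np.uint8))
    res=[]
    for i in range(1,k):
        if s[i,4]>25:
            Q=W[l==i]; res.append(Q[:,:2].mean(0)); print(n,s[i,4],"rt",rt(res[-1]),"rect",s[i,:4],"d",d[l==i].max().round(1))
    return p,res
E
python3 - <<'E'
from h import *
o=telemetry.get_obs(); print(o["ee_pos"],o["force"])
print(rt(N0).tolist())
p,a=nuts("top"); q,b=nuts("scene")
v=lambda p,c:cv2.resize(p["img"][c[1]:c[3],c[0]:c[2],::-1],(400,400),interpolation=cv2.INTER_CUBIC)
cv2.imwrite("pics/c5.png",np.hstack([v(p,(230,150,330,250)),v(q,(315,170,415,270))]))
E
```

```text
[0.59736631 0.13557434 0.11182525] [ 0.20221563  0.36363632 -0.31553296]
[[40.0, 22.0], [19.0, -13.0], [10.0, 47.0], [-9.0, -49.0], [-16.0, 13.0], [-43.0, -25.0]]
top 30 rt [ 31. -20.] rect [281 192   9   5] d 1.9
top 29 rt [  7. -15.] rect [283 201   6   8] d 1.9
top 160 rt [-43. -26.] rect [286 217  15  15] d 6.4
scene 90 rt [  2. -47.] rect [340 214  11  11] d 4.8
scene 383 rt [30. 18.] rect [347 221  37  20] d 5.7
```

View pics/c5.png

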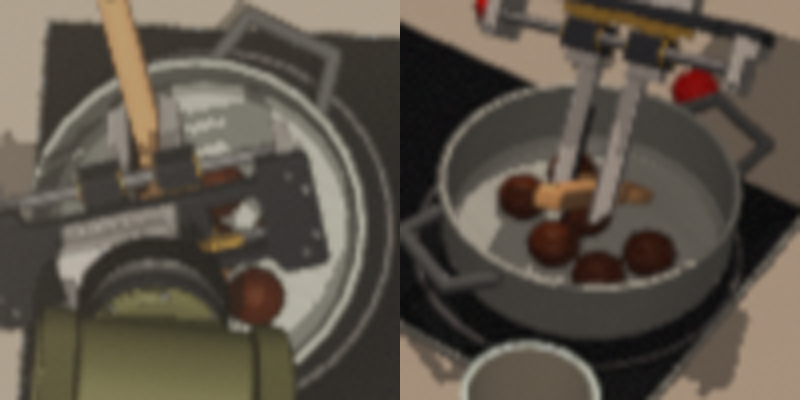

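Top view is mostly hidden by the wrist. In the scene view one nut has been pushed, and the pot has not moved. Next sweeps: F and E further along −t, then C outward, then A and B along −t.

```bash
python3 - <<'E'
from h import *
s=plan(*pose(-43,-13),2,1)
s=plan(*pose(-45,30),3,1,pose(-43,-13))
s=plan(*pose(-25,43),2,1,pose(-45,30))
s=plan(*pose(12,43),4,1,pose(-25,43))
s=plan(*pose(12,8),4,1,pose(12,43))
E
```

```text
[ {"dx":-0.001,"dy":0.139,"dz":0.004,"rx":-0.0093,"ry":-0.001,"rz":0.0108,"claw":1},{"dx":0.001,"dy":0.139,"dz":0.007,"rx":-0.0093,"ry":-0.001,"rz":0.0108,"claw":1} ]
[ {"dx":-0.009,"dy":-0.171,"dz":-0.007,"rx":0.0114,"ry":-0,"rz":-0.0136,"claw":1},{"dx":-0.005,"dy":-0.17,"dz":-0.005,"rx":0.0114,"ry":-0,"rz":-0.0136,"claw":1},{"dx":-0.001,"dy":-0.171,"dz":-0.001,"rx":0.0114,"ry":-0,"rz":-0.0136,"claw":1} ]
[ {"dx":0.079,"dy":-0.07,"dz":0.067,"rx":0.0045,"ry":0,"rz":-0.0054,"claw":1},{"dx":0.08,"dy":-0.069,"dz":0.067,"rx":0.0045,"ry":0,"rz":-0.0054,"claw":1} ]
[ {"dx":0.071,"dy":0.009,"dz":0.059,"rx":-0.0005,"ry":0,"rz":0.0006,"claw":1},{"dx":0.07,"dy":0.008,"dz":0.06,"rx":-0.0005,"ry":0,"rz":0.0006,"claw":1},{"dx":0.071,"dy":0.009,"dz":0.059,"rx":-0.0005,"ry":0,"rz":0.0006,"claw":1},{"dx":0.071,"dy":0.008,"dz":0.059,"rx":-0.0005,"ry":0,"rz":0.0006,"claw":1} ]
[ {"dx":-0.005,"dy":0.102,"dz":-0.005,"rx":-0.0063,"ry":-0,"rz":0.0075,"claw":1},{"dx":-0.005,"dy":0.103,"dz":-0.003,"rx":-0.0063,"ry":-0,"rz":0.0075,"claw":1},{"dx":-0.003,"dy":0.102,"dz":-0.003,"rx":-0.0063,"ry":-0,"rz":0.0075,"claw":1},{"dx":-0.001,"dy":0.103,"dz":-0.001,"rx":-0.0063,"ry":-0,"rz":0.0075,"claw":1} ]
```

Call:
step_arm --plan '[{"dx": -0.001,"dy": 0.139,"dz": 0.004,"rx": -0.0093,"ry": 0,"rz": 0.0108,"claw": 1},{"dx": 0.001,"dy": 0.139,"dz": 0.007,"rx": -0.0093,"ry": 0,"rz": 0.0108,"claw": 1},{"dx": 0,"dy": 0,"dz": 0,"rx": 0,"ry": 0,"rz": 0,"claw": 1}]'

```text
time_s: 19.15
ee_pos: [0.6039, 0.1085, 0.1105]
eef_rot: [-3.141, -0.701, 0.178]
force: [0.3, -0.2, -0.5]
grip_width: 0.016
grip_force: 50.0
```

Call:
step_arm --plan '[{"dx": -0.009,"dy": -0.171,"dz": -0.007,"rx": 0.0114,"ry": 0,"rz": -0.0136,"claw": 1},{"dx": -0.005,"dy": -0.17,"dz": -0.005,"rx": 0.0114,"ry": 0,"rz": -0.0136,"claw": 1},{"dx": -0.001,"dy": -0.171,"dz": -0.001,"rx": 0.0114,"ry": 0,"rz": -0.0136,"claw": 1},{"dx": 0.079,"dy": -0.07,"dz": 0.067,"rx": 0.0045,"ry": 0,"rz": -0.0054,"claw": 1},{"dx": 0.08,"dy": -0.069,"dz": 0.067,"rx": 0.0045,"ry": 0,"rz": -0.0054,"claw": 1},{"dx": 0.071,"dy": 0.009,"dz": 0.059,"rx": -0.0005,"ry": 0,"rz": 0.0006,"claw": 1},{"dx": 0.07,"dy": 0.008,"dz": 0.06,"rx": -0.0005,"ry": 0,"rz": 0.0006,"claw": 1},{"dx": 0,"dy": 0,"dz": 0,"rx": 0,"ry": 0,"rz": 0,"claw": 1}]'

```text
time_s: 19.95
ee_pos: [0.6267, 0.182, 0.1106]
eef_rot: [3.141, -0.702, 0.283]
force: [0.0, 0.4, -0.8]
grip_width: 0.0157
grip_force: 50.0
```

Call:
step_arm --plan '[{"dx": 0.071,"dy": 0.009,"dz": 0.059,"rx": 0,"ry": 0,"rz": 0,"claw": 1},{"dx": 0.071,"dy": 0.008,"dz": 0.059,"rx": 0,"ry": 0,"rz": 0,"claw": 1},{"dx": 0,"dy": 0,"dz": 0,"rx": 0,"ry": 0,"rz": 0,"claw": 1}]'

```text
time_s: 20.25
ee_pos: [0.645, 0.1856, 0.1113]
eef_rot: [3.141, -0.703, 0.283]
force: [-0.4, -0.9, 1.0]
grip_width: 0.0155
grip_force: 50.0
```

Call:
step_arm --plan '[{"dx": -0.005,"dy": 0.102,"dz": -0.005,"rx": -0.0063,"ry": 0,"rz": 0.0075,"claw": 1},{"dx": -0.005,"dy": 0.103,"dz": -0.003,"rx": -0.0063,"ry": 0,"rz": 0.0075,"claw": 1},{"dx": -0.003,"dy": 0.102,"dz": -0.003,"rx": -0.0063,"ry": 0,"rz": 0.0075,"claw": 1},{"dx": -0.001,"dy": 0.103,"dz": -0.001,"rx": -0.0063,"ry": 0,"rz": 0.0075,"claw": 1},{"dx": 0,"dy": 0,"dz": 0,"rx": 0,"ry": 0,"rz": 0,"claw": 1}]'

```text
time_s: 20.75
ee_pos: [0.6527, 0.1443, 0.1109]
eef_rot: [3.141, -0.701, 0.22]
force: [0.2, -0.6, -0.5]
grip_width: 0.0151
grip_force: 50.0
```

```bash
python3 - <<'E'
from h import *
o=telemetry.get_obs(); print(o["ee_pos"],o["force"],o["qpos"])
q,b=nuts("scene")
# lift out and retreat toward -y for viewing
s=plan(*pose(0,0,.12),4,1); s=plan(*pose(-60,-190,.16),6,1,pose(0,0,.12))
E
```

```text
[0.65274804 0.14425471 0.11094557] [ 0.17592834 -0.56379804 -0.54347431] [0.14422082 0.41897467 1.8037196  0.2207527  0.22412426 1.29753944]
scene 106 rt [  2. -50.] rect [339 205  10  26] d 3.7
scene 49 rt [  3. -18.] rect [351 216   7  12] d 2.7
scene 32 rt [50. 45.] rect [366 237  11   4] d 1.9
[ {"dx":0.128,"dy":0.022,"dz":-0.199,"rx":-0.0016,"ry":-0.0005,"rz":0.0019,"claw":1},{"dx":0.128,"dy":0.022,"dz":-0.199,"rx":-0.0016,"ry":-0.0005,"rz":0.0019,"claw":1},{"dx":0.127,"dy":0.023,"dz":-0.199,"rx":-0.0016,"ry":-0.0005,"rz":0.0019,"claw":1},{"dx":0.128,"dy":0.022,"dz":-0.199,"rx":-0.0016,"ry":-0.0005,"rz":0.0019,"claw":1} ]
[ {"dx":-0.042,"dy":0.375,"dz":-0.122,"rx":-0.0249,"ry":-0,"rz":0.0296,"claw":1},{"dx":-0.024,"dy":0.382,"dz":-0.108,"rx":-0.0249,"ry":-0,"rz":0.0296,"claw":1},{"dx":-0.007,"dy":0.386,"dz":-0.092,"rx":-0.0249,"ry":-0,"rz":0.0296,"claw":1},{"dx":0.011,"dy":0.389,"dz":-0.078,"rx":-0.0249,"ry":-0,"rz":0.0296,"claw":1},{"dx":0.03,"dy":0.391,"dz":-0.062,"rx":-0.0249,"ry":-0,"rz":0.0296,"claw":1},{"dx":0.048,"dy":0.391,"dz":-0.046,"rx":-0.0249,"ry":-0,"rz":0.0296,"claw":1} ]
```

Call:
step_arm --plan '[{"dx": 0.128,"dy": 0.022,"dz": -0.199,"rx": 0,"ry": 0,"rz": 0,"claw": 1},{"dx": 0.128,"dy": 0.022,"dz": -0.199,"rx": 0,"ry": 0,"rz": 0,"claw": 1},{"dx": 0.127,"dy": 0.023,"dz": -0.199,"rx": 0,"ry": 0,"rz": 0,"claw": 1},{"dx": 0.128,"dy": 0.022,"dz": -0.199,"rx": 0,"ry": 0,"rz": 0,"claw": 1},{"dx": -0.042,"dy": 0.375,"dz": -0.122,"rx": -0.025,"ry": 0,"rz": 0.0296,"claw": 1},{"dx": -0.024,"dy": 0.382,"dz": -0.108,"rx": -0.025,"ry": 0,"rz": 0.0296,"claw": 1},{"dx": -0.007,"dy": 0.386,"dz": -0.092,"rx": -0.025,"ry": 0,"rz": 0.0296,"claw": 1},{"dx": 0.011,"dy": 0.389,"dz": -0.078,"rx": -0.025,"ry": 0,"rz": 0.0296,"claw": 1},{"dx": 0.03,"dy": 0.391,"dz": -0.062,"rx": -0.025,"ry": 0,"rz": 0.0296,"claw": 1},{"dx": 0.048,"dy": 0.391,"dz": -0.046,"rx": -0.025,"ry": 0,"rz": 0.0296,"claw": 1}]'

```text
time_s: 21.8
ee_pos: [0.6267, -0.1013, 0.2449]
eef_rot: [3.141, -0.702, -0.145]
force: [0.3, 1.1, -0.1]
grip_width: 0.0156
grip_force: 50.0
```

```bash
python3 - <<'E'
from h import *
o=telemetry.get_obs(); print(o["ee_pos"],o["eef_rot"])
p,a=nuts("top"); q,b=nuts("scene")
v=lambda p,c:cv2.resize(p["img"][c[1]:c[3],c[0]:c[2],::-1],(400,400),interpolation=cv2.INTER_CUBIC)
cv2.imwrite("pics/c6.png",np.hstack([v(p,(230,150,330,250)),v(q,(315,170,415,270))]))
E
```

```text
[ 0.62665021 -0.10130279  0.24493777] [ 3.14148584 -0.70153564 -0.14519285]
top 296 rt [53. 27.] rect [251 179  28  21] d 6.4
top 147 rt [ 28. -34.] rect [285 188  14  13] d 6.1
top 314 rt [ -8. -34.] rect [279 201  30  17] d 6.7
top 163 rt [-50. -46.] rect [295 218  15  15] d 6.8
scene 465 rt [  1. -31.] rect [339 204  25  31] d 6.0
scene 42 rt [62. 14.] rect [353 236  11   5] d 2.7
scene 30 rt [51. 45.] rect [366 237  11   4] d 1.9
```

View pics/c6.png

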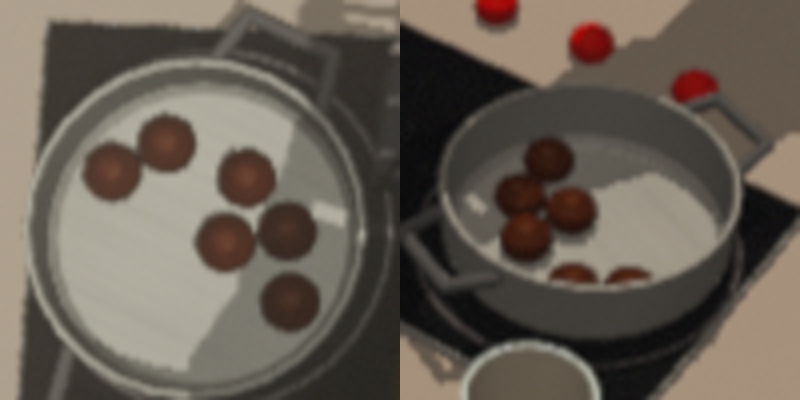

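Top view: six nuts in the pot, and the pot is in place. A is at (167,143) and C at (112,171) by the far wall. B is at (246,178), E at (225,242), D at (287,231) and F at (290,302). I'll compute how far each has moved.

```bash
cat >> h.py <<'E'
def disp(p,uv):
    for n,(u,v),a in zip("ABCDEF",uv,N0):
        w=onplane(p,u,v,.038)[:2]; print(n,rt(w),"moved",((w-a)*1e3).round(0),round(np.linalg.norm(w-a)*1e3,1))
E
python3 - <<'E'
from h import *
p=viewer.camera("top")
k=lambda x,y:(230+x/4-.4,150+y/4-.4)
disp(p,[k(167,143),k(246,178),k(112,171),k(287,231),k(225,242),k(290,302)])
o=telemetry.get_obs()
s=plan(*pose(-20,-95,.16),4,1)
E
```

```text
A [58.  9.] moved [20. -8.] 21.8
B [ 28. -34.] moved [ 14. -19.] 23.2
C [48. 45.] moved [38.  6.] 38.2
D [ -8. -52.] moved [ 2. -2.] 3.2
E [ -7. -14.] moved [ 14. -25.] 28.9
F [-50. -46.] moved [ -2. -22.] 22.2
[ {"dx":-0.001,"dy":-0.305,"dz":0,"rx":0.018,"ry":-0.0006,"rz":-0.0213,"claw":1},{"dx":0.01,"dy":-0.304,"dz":0.009,"rx":0.018,"ry":-0.0006,"rz":-0.0213,"claw":1},{"dx":0.019,"dy":-0.304,"dz":0.017,"rx":0.018,"ry":-0.0006,"rz":-0.0213,"claw":1},{"dx":0.03,"dy":-0.302,"dz":0.026,"rx":0.018,"ry":-0.0006,"rz":-0.0213,"claw":1} ]
```

```bash
python3 - <<'E'
from h import *
s=plan(*pose(-43,-14,.10),6,1)
s=plan(*pose(-43,-14,.026),4,1,pose(-43,-14,.10))
E
```

```text
[ {"dx":-0.133,"dy":-0.34,"dz":0.019,"rx":0.0221,"ry":-0.0004,"rz":-0.0262,"claw":1},{"dx":-0.118,"dy":-0.345,"dz":0.032,"rx":0.0221,"ry":-0.0004,"rz":-0.0262,"claw":1},{"dx":-0.104,"dy":-0.348,"dz":0.043,"rx":0.0221,"ry":-0.0004,"rz":-0.0262,"claw":1},{"dx":-0.09,"dy":-0.35,"dz":0.056,"rx":0.0221,"ry":-0.0004,"rz":-0.0262,"claw":1},{"dx":-0.075,"dy":-0.352,"dz":0.068,"rx":0.0221,"ry":-0.0004,"rz":-0.0262,"claw":1},{"dx":-0.061,"dy":-0.351,"dz":0.08,"rx":0.0221,"ry":-0.0004,"rz":-0.0262,"claw":1} ]
[ {"dx":-0.119,"dy":-0,"dz":0.142,"rx":0,"ry":0,"rz":0,"claw":1},{"dx":-0.119,"dy":0,"dz":0.141,"rx":0,"ry":0,"rz":0,"claw":1},{"dx":-0.119,"dy":-0,"dz":0.142,"rx":0,"ry":0,"rz":0,"claw":1},{"dx":-0.119,"dy":-0,"dz":0.142,"rx":0,"ry":0,"rz":0,"claw":1} ]
```

Call:
step_arm --plan '[{"dx": -0.133,"dy": -0.34,"dz": 0.019,"rx": 0.0221,"ry": 0,"rz": -0.0262,"claw": 1},{"dx": -0.118,"dy": -0.345,"dz": 0.032,"rx": 0.0221,"ry": 0,"rz": -0.0262,"claw": 1},{"dx": -0.104,"dy": -0.348,"dz": 0.043,"rx": 0.0221,"ry": 0,"rz": -0.0262,"claw": 1},{"dx": -0.09,"dy": -0.35,"dz": 0.056,"rx": 0.0221,"ry": 0,"rz": -0.0262,"claw": 1},{"dx": -0.075,"dy": -0.352,"dz": 0.068,"rx": 0.0221,"ry": 0,"rz": -0.0262,"claw": 1},{"dx": -0.061,"dy": -0.351,"dz": 0.08,"rx": 0.0221,"ry": 0,"rz": -0.0262,"claw": 1},{"dx": 0,"dy": 0,"dz": 0,"rx": 0,"ry": 0,"rz": 0,"claw": 1}]'

```text
time_s: 22.65
ee_pos: [0.6021, 0.1137, 0.1824]
eef_rot: [-3.141, -0.699, 0.186]
force: [-0.7, -0.4, -0.1]
grip_width: 0.0156
grip_force: 50.0
```

```bash
python3 - <<'E'
from h import *
o=telemetry.get_obs(); print(o["ee_pos"],pose(-43,-14,.10)[0],o["force"])
s=plan(*pose(-43,-14,.026),4,1)
s=plan(*pose(-30,-33),2,1,pose(-43,-14))
s=plan(*pose(-10,-36),2,1,pose(-30,-33))
E
```

```text
[0.60206622 0.11366981 0.18239075] [0.60381686 0.1084804  0.18471146] [-0.65032996 -0.39341208 -0.07553713]
[ {"dx":-0.114,"dy":0.014,"dz":0.138,"rx":-0.0009,"ry":-0.0001,"rz":0.001,"claw":1},{"dx":-0.114,"dy":0.013,"dz":0.139,"rx":-0.0009,"ry":-0.0001,"rz":0.001,"claw":1},{"dx":-0.113,"dy":0.014,"dz":0.138,"rx":-0.0009,"ry":-0.0001,"rz":0.001,"claw":1},{"dx":-0.114,"dy":0.013,"dz":0.139,"rx":-0.0009,"ry":-0.0001,"rz":0.001,"claw":1} ]
[ {"dx":0.052,"dy":0.111,"dz":0.043,"rx":-0.0072,"ry":-0,"rz":0.0086,"claw":1},{"dx":0.053,"dy":0.109,"dz":0.045,"rx":-0.0072,"ry":-0,"rz":0.0086,"claw":1} ]
[ {"dx":0.077,"dy":0.01,"dz":0.065,"rx":-0.0007,"ry":-0,"rz":0.0008,"claw":1},{"dx":0.077,"dy":0.01,"dz":0.065,"rx":-0.0007,"ry":-0,"rz":0.0008,"claw":1} ]
```

Call:
step_arm --plan '[{"dx": -0.114,"dy": 0.014,"dz": 0.138,"rx": 0,"ry": 0,"rz": 0.001,"claw": 1},{"dx": -0.114,"dy": 0.013,"dz": 0.139,"rx": 0,"ry": 0,"rz": 0.001,"claw": 1},{"dx": -0.113,"dy": 0.014,"dz": 0.138,"rx": 0,"ry": 0,"rz": 0.001,"claw": 1},{"dx": -0.114,"dy": 0.013,"dz": 0.139,"rx": 0,"ry": 0,"rz": 0.001,"claw": 1},{"dx": 0,"dy": 0,"dz": 0,"rx": 0,"ry": 0,"rz": 0,"claw": 1}]'

```text
time_s: 23.15
ee_pos: [0.6044, 0.1048, 0.1103]
eef_rot: [-3.136, -0.698, 0.172]
force: [-0.5, -0.2, -0.3]
grip_width: 0.0153
grip_force: 50.0
```

Call:
step_arm --plan '[{"dx": 0.052,"dy": 0.111,"dz": 0.043,"rx": -0.0072,"ry": 0,"rz": 0.0086,"claw": 1},{"dx": 0.053,"dy": 0.109,"dz": 0.045,"rx": -0.0072,"ry": 0,"rz": 0.0086,"claw": 1},{"dx": 0,"dy": 0,"dz": 0,"rx": 0,"ry": 0,"rz": 0,"claw": 1}]'

```text
time_s: 23.45
ee_pos: [0.6242, 0.084, 0.1138]
eef_rot: [-3.137, -0.703, 0.135]
force: [0.5, -0.2, -0.8]
grip_width: 0.015
grip_force: 50.0
```

Call:
step_arm --plan '[{"dx": 0.077,"dy": 0.01,"dz": 0.075,"rx": 0,"ry": 0,"rz": 0.001,"claw": 1},{"dx": 0.077,"dy": 0.01,"dz": 0.075,"rx": 0,"ry": 0,"rz": 0.001,"claw": 1},{"dx": 0,"dy": 0,"dz": 0,"rx": 0,"ry": 0,"rz": 0,"claw": 1},{"dx": 0,"dy": 0,"dz": 0,"rx": 0,"ry": 0,"rz": 0,"claw": 1}]'

```text
time_s: 23.85
ee_pos: [0.6443, 0.0863, 0.1109]
eef_rot: [-3.134, -0.701, 0.133]
force: [-1.1, -0.6, 1.3]
grip_width: 0.0156
grip_force: 50.0
```

```bash
python3 - <<'E'
from h import *
o=telemetry.get_obs(); print(o["ee_pos"],pose(-10,-36)[0],o["force"])
s=plan(*pose(-20,-30,.12),4,1); s=plan(*pose(-60,-190,.16),5,1,pose(-20,-30,.12))
E
```

```text
[0.6443172  0.08633622 0.11090578] [0.64120223 0.08991362 0.11071146] [-1.12467998 -0.61853827  1.27564658]
[ {"dx":0.126,"dy":-0.027,"dz":-0.2,"rx":0.0005,"ry":-0.0005,"rz":-0.002,"claw":1},{"dx":0.127,"dy":-0.027,"dz":-0.2,"rx":0.0005,"ry":-0.0005,"rz":-0.002,"claw":1},{"dx":0.126,"dy":-0.026,"dz":-0.2,"rx":0.0005,"ry":-0.0005,"rz":-0.002,"claw":1},{"dx":0.126,"dy":-0.027,"dz":-0.2,"rx":0.0005,"ry":-0.0005,"rz":-0.002,"claw":1} ]
[ {"dx":-0.003,"dy":0.384,"dz":-0.107,"rx":-0.0253,"ry":-0,"rz":0.0301,"claw":1},{"dx":0.015,"dy":0.388,"dz":-0.092,"rx":-0.0253,"ry":-0,"rz":0.0301,"claw":1},{"dx":0.033,"dy":0.389,"dz":-0.076,"rx":-0.0253,"ry":-0,"rz":0.0301,"claw":1},{"dx":0.052,"dy":0.391,"dz":-0.061,"rx":-0.0253,"ry":-0,"rz":0.0301,"claw":1},{"dx":0.07,"dy":0.39,"dz":-0.046,"rx":-0.0253,"ry":-0,"rz":0.0301,"claw":1} ]
```

Call:
step_arm --plan '[{"dx": 0.126,"dy": -0.027,"dz": -0.2,"rx": 0,"ry": 0,"rz": -0.002,"claw": 1},{"dx": 0.127,"dy": -0.027,"dz": -0.2,"rx": 0,"ry": 0,"rz": -0.002,"claw": 1},{"dx": 0.126,"dy": -0.026,"dz": -0.2,"rx": 0,"ry": 0,"rz": -0.002,"claw": 1},{"dx": 0.126,"dy": -0.027,"dz": -0.2,"rx": 0,"ry": 0,"rz": -0.002,"claw": 1},{"dx": -0.003,"dy": 0.384,"dz": -0.107,"rx": -0.0253,"ry": 0,"rz": 0.0301,"claw": 1},{"dx": 0.015,"dy": 0.388,"dz": -0.092,"rx": -0.0253,"ry": 0,"rz": 0.0301,"claw": 1},{"dx": 0.033,"dy": 0.389,"dz": -0.076,"rx": -0.0253,"ry": 0,"rz": 0.0301,"claw": 1},{"dx": 0.052,"dy": 0.391,"dz": -0.061,"rx": -0.0253,"ry": 0,"rz": 0.0301,"claw": 1},{"dx": 0.07,"dy": 0.39,"dz": -0.046,"rx": -0.0253,"ry": 0,"rz": 0.0301,"claw": 1}]'

```text
time_s: 24.75
ee_pos: [0.6218, -0.1017, 0.2451]
eef_rot: [3.14, -0.701, -0.163]
force: [-1.1, -0.5, -0.4]
grip_width: 0.0158
grip_force: 50.0
```

```bash
python3 - <<'E'
from h import *
p,a=nuts("top")
cv2.imwrite("pics/c7.png",cv2.resize(p["img"][150:250,230:330,::-1],(400,400),interpolation=cv2.INTER_CUBIC))
E
```

```text
top 461 rt [ 35. -46.] rect [282 175  30  28] d 6.4
top 299 rt [53. 27.] rect [251 179  28  21] d 6.4
top 163 rt [-52. -48.] rect [296 219  15  14] d 6.7
```

View pics/c7.png

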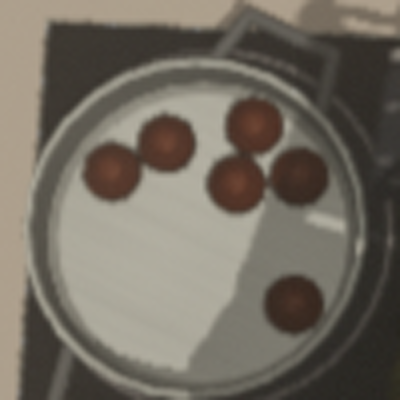

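```bash
python3 - <<'E'
from h import *
p=viewer.camera("top")
k=lambda x,y:(230+x/4-.4,150+y/4-.4)
disp(p,[k(167,143),k(254,125),k(112,171),k(298,176),k(236,183),k(293,303)])
s=plan(*pose(-30,25,.10),7,1)
s=plan(*pose(-30,25,.035),3,1,pose(-30,25,.10))
E
```

```text
A [58.  9.] moved [20. -8.] 21.8
B [ 59. -44.] moved [ 46. -23.] 51.3
C [48. 45.] moved [38.  6.] 38.2
D [ 24. -64.] moved [35. -8.] 36.4
E [ 27. -27.] moved [ 50. -31.] 58.5
F [-51. -48.] moved [ -3. -24.] 24.1
[ {"dx":-0.119,"dy":-0.363,"dz":0.013,"rx":0.0247,"ry":-0.0004,"rz":-0.029,"claw":1},{"dx":-0.103,"dy":-0.367,"dz":0.027,"rx":0.0247,"ry":-0.0004,"rz":-0.029,"claw":1},{"dx":-0.086,"dy":-0.37,"dz":0.041,"rx":0.0247,"ry":-0.0004,"rz":-0.029,"claw":1},{"dx":-0.069,"dy":-0.372,"dz":0.056,"rx":0.0247,"ry":-0.0004,"rz":-0.029,"claw":1},{"dx":-0.052,"dy":-0.372,"dz":0.07,"rx":0.0247,"ry":-0.0004,"rz":-0.029,"claw":1},{"dx":-0.035,"dy":-0.371,"dz":0.084,"rx":0.0247,"ry":-0.0004,"rz":-0.029,"claw":1},{"dx":-0.018,"dy":-0.368,"dz":0.099,"rx":0.0247,"ry":-0.0004,"rz":-0.029,"claw":1} ]
[ {"dx":-0.139,"dy":-0,"dz":0.166,"rx":0,"ry":0,"rz":0,"claw":1},{"dx":-0.14,"dy":-0,"dz":0.166,"rx":0,"ry":0,"rz":0,"claw":1},{"dx":-0.139,"dy":-0,"dz":0.166,"rx":0,"ry":0,"rz":0,"claw":1} ]
```

All six nuts have moved at least 21 mm. I'll dip the spoon once more in the empty part of the pot so step 3 counts for certain.

Call:
step_arm --plan '[{"dx": -0.119,"dy": -0.363,"dz": 0.013,"rx": 0.0247,"ry": 0,"rz": -0.029,"claw": 1},{"dx": -0.103,"dy": -0.367,"dz": 0.027,"rx": 0.0247,"ry": 0,"rz": -0.029,"claw": 1},{"dx": -0.086,"dy": -0.37,"dz": 0.041,"rx": 0.0247,"ry": 0,"rz": -0.029,"claw": 1},{"dx": -0.069,"dy": -0.372,"dz": 0.056,"rx": 0.0247,"ry": 0,"rz": -0.029,"claw": 1},{"dx": -0.052,"dy": -0.372,"dz": 0.07,"rx": 0.0247,"ry": 0,"rz": -0.029,"claw": 1},{"dx": -0.035,"dy": -0.371,"dz": 0.084,"rx": 0.0247,"ry": 0,"rz": -0.029,"claw": 1},{"dx": -0.018,"dy": -0.368,"dz": 0.099,"rx": 0.0247,"ry": 0,"rz": -0.029,"claw": 1},{"dx": 0,"dy": 0,"dz": 0,"rx": 0,"ry": 0,"rz": 0,"claw": 1}]'

```text
time_s: 25.65
ee_pos: [0.6046, 0.163, 0.1821]
eef_rot: [-3.141, -0.699, 0.262]
force: [-0.3, 0.3, -1.0]
grip_width: 0.0157
grip_force: 50.0
```

Call:
step_arm --plan '[{"dx": -0.139,"dy": 0,"dz": 0.166,"rx": 0,"ry": 0,"rz": 0,"claw": 1},{"dx": -0.14,"dy": 0,"dz": 0.166,"rx": 0,"ry": 0,"rz": 0,"claw": 1},{"dx": -0.139,"dy": 0,"dz": 0.166,"rx": 0,"ry": 0,"rz": 0,"claw": 1},{"dx": 0,"dy": 0,"dz": 0,"rx": 0,"ry": 0,"rz": 0,"claw": 1},{"dx": 0,"dy": 0,"dz": 0,"rx": 0,"ry": 0,"rz": 0,"claw": 1},{"dx": 0,"dy": 0,"dz": 0,"rx": 0,"ry": 0,"rz": 0,"claw": 1},{"dx": 0.139,"dy": 0,"dz": -0.166,"rx": 0,"ry": 0,"rz": 0,"claw": 1},{"dx": 0.14,"dy": 0,"dz": -0.166,"rx": 0,"ry": 0,"rz": 0,"claw": 1},{"dx": 0.2,"dy": 0,"dz": -0.23,"rx": 0,"ry": 0,"rz": 0,"claw": 1},{"dx": 0.2,"dy": 0,"dz": -0.23,"rx": 0,"ry": 0,"rz": 0,"claw": 1}]'

```text
time_s: 26.65
ee_pos: [0.607, 0.1595, 0.2257]
eef_rot: [3.141, -0.703, 0.257]
force: [0.3, 0.9, 0.2]
grip_width: 0.0156
grip_force: 50.0
```

```bash
python3 - <<'E'
from h import *
o=telemetry.get_obs(); print(o["ee_pos"],o["eef_rot"])
s=plan([.54,-.10,.22],[np.pi,0,.1],9,1)
s=plan([.527,-.343,.12],[np.pi,0,0.0],9,1,([.54,-.10,.22],[np.pi,0,.1]))
E
```

```text
[0.60696429 0.15952438 0.22568536] [ 3.1413885  -0.70275318  0.25671393]
[ {"dx":-0.115,"dy":0.26,"dz":-0.089,"rx":-0.0039,"ry":-0.0496,"rz":0.0106,"claw":1},{"dx":-0.117,"dy":0.263,"dz":-0.078,"rx":-0.0039,"ry":-0.0496,"rz":0.0106,"claw":1},{"dx":-0.118,"dy":0.264,"dz":-0.068,"rx":-0.0039,"ry":-0.0496,"rz":0.0106,"claw":1},{"dx":-0.119,"dy":0.268,"dz":-0.056,"rx":-0.0039,"ry":-0.0496,"rz":0.0106,"claw":1},{"dx":-0.118,"dy":0.269,"dz":-0.046,"rx":-0.0039,"ry":-0.0496,"rz":0.0106,"claw":1},{"dx":-0.117,"dy":0.272,"dz":-0.035,"rx":-0.0039,"ry":-0.0496,"rz":0.0106,"claw":1},{"dx":-0.115,"dy":0.274,"dz":-0.024,"rx":-0.0039,"ry":-0.0496,"rz":0.0106,"claw":1},{"dx":-0.111,"dy":0.276,"dz":-0.014,"rx":-0.0039,"ry":-0.0496,"rz":0.0106,"claw":1},{"dx":-0.108,"dy":0.277,"dz":-0.004,"rx":-0.0039,"ry":-0.0496,"rz":0.0106,"claw":1} ]
[ {"dx":-0.041,"dy":0.267,"dz":0.111,"rx":0,"ry":-0,"rz":0.0071,"claw":1},{"dx":-0.039,"dy":0.268,"dz":0.111,"rx":0,"ry":-0,"rz":0.0071,"claw":1},{"dx":-0.035,"dy":0.268,"dz":0.111,"rx":0,"ry":-0,"rz":0.0071,"claw":1},{"dx":-0.032,"dy":0.268,"dz":0.111,"rx":0,"ry":-0,"rz":0.0071,"claw":1},{"dx":-0.03,"dy":0.269,"dz":0.112,"rx":0,"ry":-0,"rz":0.0071,"claw":1},{"dx":-0.026,"dy":0.269,"dz":0.111,"rx":0,"ry":-0,"rz":0.0071,"claw":1},{"dx":-0.023,"dy":0.27,"dz":0.111,"rx":0,"ry":-0,"rz":0.0071,"claw":1},{"dx":-0.021,"dy":0.269,"dz":0.111,"rx":0,"ry":-0,"rz":0.0071,"claw":1},{"dx":-0.017,"dy":0.27,"dz":0.111,"rx":0,"ry":-0,"rz":0.0071,"claw":1} ]
```

Call:
step_arm --plan '[{"dx": -0.115,"dy": 0.26,"dz": -0.089,"rx": -0.0039,"ry": -0.0496,"rz": 0.0106,"claw": 1},{"dx": -0.117,"dy": 0.263,"dz": -0.078,"rx": -0.0039,"ry": -0.0496,"rz": 0.0106,"claw": 1},{"dx": -0.118,"dy": 0.264,"dz": -0.068,"rx": -0.0039,"ry": -0.0496,"rz": 0.0106,"claw": 1},{"dx": -0.119,"dy": 0.268,"dz": -0.056,"rx": -0.0039,"ry": -0.0496,"rz": 0.0106,"claw": 1},{"dx": -0.118,"dy": 0.269,"dz": -0.046,"rx": -0.0039,"ry": -0.0496,"rz": 0.0106,"claw": 1},{"dx": -0.117,"dy": 0.272,"dz": -0.035,"rx": -0.0039,"ry": -0.0496,"rz": 0.0106,"claw": 1},{"dx": -0.115,"dy": 0.274,"dz": -0.024,"rx": -0.0039,"ry": -0.0496,"rz": 0.0106,"claw": 1},{"dx": -0.111,"dy": 0.276,"dz": -0.014,"rx": -0.0039,"ry": -0.0496,"rz": 0.0106,"claw": 1},{"dx": -0.108,"dy": 0.277,"dz": -0.004,"rx": -0.0039,"ry": -0.0496,"rz": 0.0106,"claw": 1}]'

```text
time_s: 27.55
ee_pos: [0.5399, -0.1013, 0.2194]
eef_rot: [3.14, 0.002, 0.099]
force: [0.4, 0.7, -1.8]
grip_width: 0.0155
grip_force: 50.0
```

Call:
step_arm --plan '[{"dx": -0.041,"dy": 0.267,"dz": 0.111,"rx": 0,"ry": 0,"rz": 0.0071,"claw": 1},{"dx": -0.039,"dy": 0.268,"dz": 0.111,"rx": 0,"ry": 0,"rz": 0.0071,"claw": 1},{"dx": -0.035,"dy": 0.268,"dz": 0.111,"rx": 0,"ry": 0,"rz": 0.0071,"claw": 1},{"dx": -0.032,"dy": 0.268,"dz": 0.111,"rx": 0,"ry": 0,"rz": 0.0071,"claw": 1},{"dx": -0.03,"dy": 0.269,"dz": 0.112,"rx": 0,"ry": 0,"rz": 0.0071,"claw": 1},{"dx": -0.026,"dy": 0.269,"dz": 0.111,"rx": 0,"ry": 0,"rz": 0.0071,"claw": 1},{"dx": -0.023,"dy": 0.27,"dz": 0.111,"rx": 0,"ry": 0,"rz": 0.0071,"claw": 1},{"dx": -0.021,"dy": 0.269,"dz": 0.111,"rx": 0,"ry": 0,"rz": 0.0071,"claw": 1},{"dx": -0.017,"dy": 0.27,"dz": 0.111,"rx": 0,"ry": 0,"rz": 0.0071,"claw": 1},{"dx": 0,"dy": 0,"dz": 0,"rx": 0,"ry": 0,"rz": 0,"claw": 1}]'

```text
time_s: 28.55
ee_pos: [0.5262, -0.3455, 0.1173]
eef_rot: [3.141, 0.002, -0.003]
force: [-0.2, 0.7, -1.5]
grip_width: 0.0154
grip_force: 50.0
```

```bash
python3 - <<'E'
from h import *
o=telemetry.get_obs(); print(o["ee_pos"],o["eef_rot"],o["force"])
for n in("scene","top"):
    p=viewer.camera(n);W=cloud(p);I=p["img"].astype(int)
    wood=(I[...,0]>I[...,2]+45)&(I[...,0]>110)
    m=wood&(W[...,1]<-.27)&(W[...,1]>-.42)&(W[...,2]>.07)&(W[...,2]<.16)&(W[...,0]>.3)&(W[...,0]<.72); P=W[m]
    if m.sum()>30:
        f=np.polyfit(P[:,0],P[:,2],1);g=np.polyfit(P[:,0],P[:,1],1); print(n,m.sum(),P.min(0),P.max(0),"z slope",f[0],"yaw",g[0],"y at .527",np.polyval(g,.527),"ztop",np.polyval(f,.527))
s=plan([.527,-.344,.07],[np.pi,0,0],3,1)
s=plan([.527,-.344,.042],[np.pi,0,0],4,1,([.527,-.344,.07],[np.pi,0,0]))
E
```

```text
[ 0.52618272 -0.34547594  0.11725644] [ 3.14073134e+00  2.02005515e-03 -3.26873713e-03] [-0.18099749  0.71084499 -1.5427705 ]
scene 268 [ 0.39661348 -0.3604627   0.11487947] [ 0.6280469  -0.31652614  0.14404857] z slope 0.004921449744720386 yaw -0.05012793470739516 y at .527 -0.33925806504082473 ztop 0.12260580024256292
top 151 [ 0.57403446 -0.35220337  0.11803413] [ 0.62409045 -0.33561489  0.12792939] z slope -0.005139232327890231 yaw 0.012297742675099602 y at .527 -0.34400557724935277 ztop 0.12326159089100862
[ {"dx":-0,"dy":0.003,"dz":0.162,"rx":0.0002,"ry":0.0001,"rz":-0.0002,"claw":1},{"dx":-0.001,"dy":0.002,"dz":0.162,"rx":0.0002,"ry":0.0001,"rz":-0.0002,"claw":1},{"dx":-0,"dy":0.003,"dz":0.161,"rx":0.0002,"ry":0.0001,"rz":-0.0002,"claw":1} ]
[ {"dx":0,"dy":-0,"dz":0.07,"rx":0,"ry":0,"rz":0,"claw":1},{"dx":0,"dy":-0,"dz":0.07,"rx":0,"ry":0,"rz":0,"claw":1},{"dx":0,"dy":-0,"dz":0.07,"rx":0,"ry":0,"rz":0,"claw":1},{"dx":0,"dy":-0,"dz":0.07,"rx":0,"ry":0,"rz":0,"claw":1} ]
```

Call:
step_arm --plan '[{"dx": 0,"dy": 0.003,"dz": 0.162,"rx": 0,"ry": 0,"rz": 0,"claw": 1},{"dx": 0,"dy": 0.002,"dz": 0.162,"rx": 0,"ry": 0,"rz": 0,"claw": 1},{"dx": 0,"dy": 0.003,"dz": 0.162,"rx": 0,"ry": 0,"rz": 0,"claw": 1},{"dx": 0,"dy": 0,"dz": 0.1,"rx": 0,"ry": 0,"rz": 0,"claw": 1},{"dx": 0,"dy": 0,"dz": 0.1,"rx": 0,"ry": 0,"rz": 0,"claw": 1},{"dx": 0,"dy": 0,"dz": 0.06,"rx": 0,"ry": 0,"rz": 0,"claw": 1},{"dx": 0,"dy": 0,"dz": 0.03,"rx": 0,"ry": 0,"rz": 0,"claw": 1},{"dx": 0,"dy": 0,"dz": 0,"rx": 0,"ry": 0,"rz": 0,"claw": 1},{"dx": 0,"dy": 0,"dz": 0,"rx": 0,"ry": 0,"rz": 0,"claw": 1}]'

```text
time_s: 29.55
ee_pos: [0.5273, -0.3438, 0.0406]
eef_rot: [3.141, 0.001, 0.0]
force: [0.1, -0.3, -0.9]
grip_width: 0.0154
grip_force: 50.0
```

Call:
step_arm --plan '[{"dx": 0,"dy": 0,"dz": 0.02,"rx": 0,"ry": 0,"rz": 0,"claw": 1},{"dx": 0,"dy": 0,"dz": 0.015,"rx": 0,"ry": 0,"rz": 0,"claw": 1},{"dx": 0,"dy": 0,"dz": 0.01,"rx": 0,"ry": 0,"rz": 0,"claw": 1},{"dx": 0,"dy": 0,"dz": 0,"rx": 0,"ry": 0,"rz": 0,"claw": 1},{"dx": 0,"dy": 0,"dz": 0,"rx": 0,"ry": 0,"rz": 0,"claw": 1}]'

```text
time_s: 30.05
ee_pos: [0.5272, -0.3437, 0.0363]
eef_rot: [3.141, 0.001, 0.0]
force: [-3.0, 1.2, 6.4]
grip_width: 0.0153
grip_force: 50.0
```

Call:
step_arm --plan '[{"dx": 0,"dy": 0,"dz": 0,"rx": 0,"ry": 0,"rz": 0,"claw": 0.4},{"dx": 0,"dy": 0,"dz": 0,"rx": 0,"ry": 0,"rz": 0,"claw": 0.4},{"dx": 0,"dy": 0,"dz": 0,"rx": 0,"ry": 0,"rz": 0,"claw": 0.4},{"dx": 0,"dy": 0,"dz": 0,"rx": 0,"ry": 0,"rz": 0,"claw": 0.4},{"dx": 0,"dy": 0,"dz": 0,"rx": 0,"ry": 0,"rz": 0,"claw": 0.4},{"dx": 0,"dy": 0,"dz": -0.15,"rx": 0,"ry": 0,"rz": 0,"claw": 0.4},{"dx": 0,"dy": 0,"dz": -0.3,"rx": 0,"ry": 0,"rz": 0,"claw": 0.4},{"dx": 0,"dy": 0,"dz": -0.4,"rx": 0,"ry": 0,"rz": 0,"claw": 0.4},{"dx": 0,"dy": 0,"dz": -0.4,"rx": 0,"ry": 0,"rz": 0,"claw": 0.4},{"dx": 0,"dy": 0,"dz": -0.4,"rx": 0,"ry": 0,"rz": 0,"claw": 0.4}]'

```text
time_s: 31.05
ee_pos: [0.5271, -0.3435, 0.2037]
eef_rot: [3.141, 0.0, 0.0]
force: [0.5, -0.6, -0.7]
grip_width: 0.0565
grip_force: 0.0
```

Call:
step_arm --plan '[{"dx": -0.3,"dy": 0.3,"dz": -0.1,"rx": 0,"ry": 0,"rz": 0,"claw": 0.4},{"dx": -0.3,"dy": 0.3,"dz": 0,"rx": 0,"ry": 0,"rz": 0,"claw": 0.4},{"dx": -0.2,"dy": 0.2,"dz": 0,"rx": 0,"ry": 0,"rz": 0,"claw": 0.4},{"dx": 0,"dy": 0,"dz": 0,"rx": 0,"ry": 0,"rz": 0,"claw": 0.4},{"dx": 0,"dy": 0,"dz": 0,"rx": 0,"ry": 0,"rz": 0,"claw": 0.4}]'

```text
time_s: 31.55
ee_pos: [0.4473, -0.4237, 0.2117]
eef_rot: [3.141, 0.0, -0.001]
force: [0.1, 0.7, 0.4]
grip_width: 0.0565
grip_force: 0.0
```

```bash
python3 - <<'E'
from h import *
for n in("scene","top"):
    p=viewer.camera(n);W=cloud(p);I=p["img"].astype(int)
    wood=(I[...,0]>I[...,2]+45)&(I[...,0]>110)
    m=wood&(W[...,1]<-.27)&(W[...,1]>-.42)&(W[...,2]>.025)&(W[...,2]<.07)&(W[...,0]>.3)&(W[...,0]<.72); P=W[m]
    if m.sum()>30:
        f=np.polyfit(P[:,0],P[:,2],1);g=np.polyfit(P[:,0],P[:,1],1); print(n,m.sum(),P.min(0),P.max(0),"z slope",f[0],"yaw",g[0],"y",np.polyval(g,.527),"ztop",np.polyval(f,.527))
    m=(np.linalg.norm(W[...,:2]-[.544,-.12],axis=-1)<.05)&(W[...,2]>.046)&(W[...,2]<.08)
    if m.sum()>20: u=np.linalg.svd(W[m][:,:2]-W[m][:,:2].mean(0),full_matrices=False)[2][0]; print("bar",m.sum(),W[m].mean(0),np.arctan2(u[1],u[0])%np.pi)
    if n=="top": nuts("top")
    else: save(p,"s8.png",(180,120,440,315),3)
E
```

```text
scene 310 [ 0.39746871 -0.36380749  0.03475604] [ 0.62696553 -0.31298019  0.04703132] z slope 0.006574952467992349 yaw -0.014447972475456507 y -0.33940236348116637 ztop 0.04169808848703651
bar 162 [ 0.54693901 -0.11588808  0.05900535] 1.963365016824881
top 989 [ 0.39827666 -0.36766256  0.03174744] [ 0.62490998 -0.31894011  0.04786189] z slope 0.00964457419049964 yaw -0.0037347631850434913 y -0.3427116512411512 ztop 0.04124460001401086
bar 189 [ 0.5425451  -0.1199545   0.06234583] 1.9416616555372637
top 443 rt [ 36. -45.] rect [282 175  30  28] d 6.7
top 279 rt [53. 27.] rect [251 179  27  21] d 4.6
top 163 rt [-52. -48.] rect [296 219  15  14] d 5.5
```

View pics/s8.png

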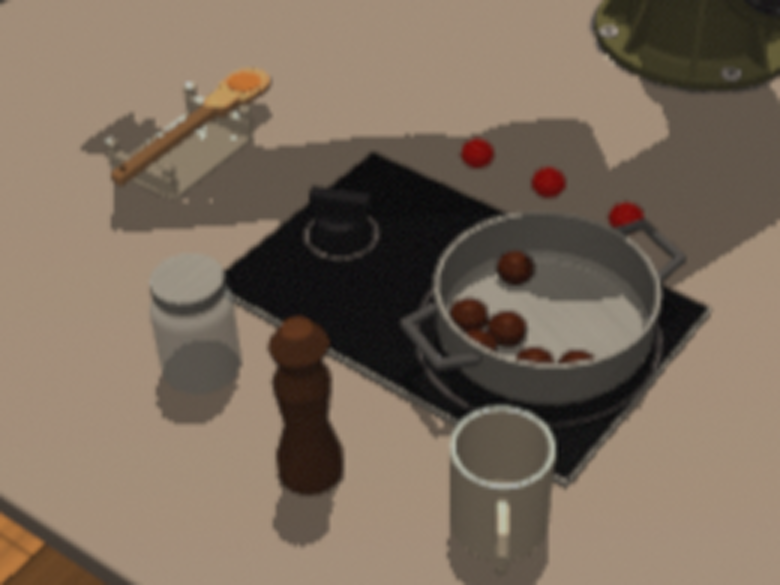

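The spoon lies level across both rails at (190,130), and the knob is home and turned at (340,220). All six nuts are in the pot, and the mug, jar and mill are standing. Handing in.

```bash
python3 -c "
from station import hand_in
print(hand_in())"
```

```text
the job is handed in; nothing more can be done
None
```

I handed the job in; no verdict came back, but my last pictures show the knob home and turned about 1.15 rad (the shaft should be at its 1.0 stop), all six chestnuts in the pot and 21 mm or more from their starts, the spoon level across both rails, and the pot, mug, jar and mill standing where they were.

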